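# Turn a stuffed board over in its soldering frame

### The arm

A 7-joint arm with a two-finger parallel gripper is mounted at the origin on a cart in front of the work surface, level with it; the furniture and walls round the work are solid. World frame = base frame: x ahead of the robot, y to its left, z up, the work surface at z = 0. Lengths are in m, angles in rad, forces in N, time in s.
With the tool pointing down it reaches from about 0.425 to 0.95 m from the base axis. Payload 4.7 kg.
Tool frame: the origin (TCP) lies on the centre line of the jaws, within the pads' length; the fingertips stand 19 mm ahead of it and the grasp point (between the pads) is the TCP; z points along the fingers, y is the direction in which the jaws open and shut (so a half turn about z gives the same grasp; the last joint's range is limited). The gripper opens to 87 mm and grips with 3 to 60 N. Pads are 19 mm wide; open, the fingers measure 117 mm over their backs; the gripper's body (75 mm by 190 mm) begins 51 mm behind the grasp point.
Start: joints at [1.32, 0.469, -0.049, 1.532, 0.024, 1.141, -0.082], TCP at [0.149, -0.658, 0.216] pointing down, gripper open.
Joint ranges: [-2.59, 2.59], [-0.33, 1.99], [-1.39, 1.29], [0.1, 2.45], [-1.04, 4.18], [0.21, 1.99], [-2.66, 2.66]. Speed limits (rad/s): [2.57, 2.57, 3.14, 3.14, 3.14, 3.14, 3.14].

### API

Orientations are given as a 3x3 rotation matrix whose columns are the frame's x, y, z axes.
In Python, from bench import r, viewer, order gives the robot as it stands. The module is installed in compiled form; this text tells all that it offers.
- The arm moves only by the tool arm_command, never from a script. Its argument "plan" is a list of rows, each a list of 2 entries, a list of its own where there are three numbers: the shift along the world's x, y, z in cm, then the turn, a rotation vector about the world's x, y, z in rad. A call has 1 to 10 rows; each row is the pose to reach, as a shift and turn from the pose commanded when the call began; what a row does not reach only later rows make up. A row lasts 1/10 s, in which the tool goes at most 50 mm and 8.59 degrees, less where a joint would pass 70% of its speed; a pose out of reach is approached as far as the arm can. A call with a gripper value outside its range is refused whole. "fingers" is the gripper's target within -1 to 1 (fully open at 1, half-way at 0, shut at -1), set as the call begins (left out, the last holds). The fingers move at their own pace and stop on an object; "newtons" is the grip in N (left out, the last holds). Time passes only in rows, so rows that repeat a pose let the fingers close. It gives the time, the measured TCP pose, the force and the opening at its end, in the units of the state.
- r.state(): the state, without advancing time (a new reading comes with each control period).
- viewer.grab_frame(name): name is "side" or "top"; returns a dict with "frame" (420x560x3 uint8, red, green, blue), "depth" (420x560 float32, m along the optical axis (not along the pixel's ray), 0 where there is no reading), "vfov" (degrees; the focal length in pixels is half the picture's height over the tangent of half this angle, whatever the lens; pixels are square), "cx", "cy" (the principal point, pixels), "dist" ([k1, k2, p1, p2, k3] as OpenCV has them; the pictures are not rectified), "R" (3x3) and "t" (3): a world point X has camera coordinates R X + t. Camera axes: x right, y down, z forward; pixel columns grow to the right and rows downward; lengths in m; the calibration is good to about 2 mm. A picture is of the moment at which its call begins.
- order.hand_in(): hands the job in, once; it reports no verdict.
The state is a dict: "time_s": time; "q": joint angles; "dq": joint speeds; "joint_efforts": joint torques, N m; "tcp_pos": TCP position; "eef_rot": TCP orientation; "force": force on the tool from outside, world axes, zero at the start; "torque": the same for the moment, N m; "finger_gap": finger opening in m.
Only numpy, scipy, OpenCV 4.12 (cv2) and the standard library are available. Lean on these libraries where they do the work, as an engineer would, in place of code of your own. Each camera call takes 0.05 s, during which the arm holds its last target. There are 200 camera calls.

### The job

The stuffed board in the turnover frame is to be soldered from its other side: push the open clear cover over until it lies shut on the board, push the swivel catch round as far as it goes so that it locks the cover, and only then push the frame over half a turn, steadily and right up to its stop, so that the board lies underside up with the cover still locked. Use the fingertips or the outside of the fingers only: grip and lift nothing, do not press on the board itself, and leave everything else on the bench where it is.

Things in the scene. Friction and masses are not known exactly. Their poses are not given: they have to be found in the camera images.
- fixture: grey steel base, 264x150 mm, fixed to the bench, with two aluminium uprights (155 mm high, inner faces at x = -115 and +115 mm) that carry the swinging frame. Origin on the bench under its centre; x along the swing axis, away from the robot when not turned; y to the left, z up. The swing axis is parallel to x, 125 mm above the bench, at y = 0.
- cradle (a joint): turn of the swinging frame, rad: 0 = level, component side up, at a stop (start); 3.14 = turned over, at the other stop. One way only: the hinge-side rail (fixture +y) goes down, the catch-side rail comes up and over to +y. A brake (0.25 N m, 3 N at a rail) holds it where left.
- cradle_mid (a point): middle of the swinging frame, on the swing axis; its axes turn with the frame and equal the fixture's while joint cradle is 0 (z = component side). The frame is 200 mm long (x), 200 mm wide (y) and 12 mm thick, the axis in its middle; its side rails are flat aluminium, 48 mm wide (51 to 100 mm from the axis)
- hinge_rail (a point): on the upper face of the hinge-side rail (outside the cover's hinge), mid-length, 90 mm from the swing axis and 10 mm inside the rail's outer edge
- catch_rail (a point): on the lower face of the catch-side rail, mid-length, 90 mm from the swing axis and 10 mm inside the rail's outer edge; faces up after the turnover
- cover (a joint): angle of the cover, rad: 0 = shut, flat on the frame; 1.6 to 2.05 at the start (upright, leaning outwards to fixture +y); 2.1 = open stop. Hinge line parallel to fixture x, 66 mm to +y of the swing axis, 10 mm above it. Slightly stiff: stays where left near upright, falls shut by itself from below about 1.1. If not caught it falls open when the frame is turned over.
- cover_edge (a point): middle of the cover's free edge, on its outer face, 124 mm from the hinge line. The cover is a clear plastic panel in a black rim, 168x116 mm, 15 mm thick, solid to push on anywhere; its outer face lies 20 mm above the swing axis when shut.
- catch (a joint): turn of the swivel catch, rad: 0 = lying along the rail, towards fixture +x (starts at 0 to 0.15); 1.57 = its stop, pointing to fixture +y across the cover's steel keeper, which locks the cover. Turns about a pin on the catch-side rail, 86 mm to -y of the swing axis at fixture x = 0, with light friction (0.6 N at the peg). Turn it only with the cover shut.
- catch_peg (a point): middle of the catch's upright black finger peg, 8 mm thick and 22 mm tall (from 15 to 37 mm above the swing axis), 21 mm from the catch's pin; push it sideways
- board: the stuffed circuit board, 140x100 mm, 2 mm thick, 15 mm with its parts, lying loose in the frame's recess; pins under the cover hold it once this is shut. Origin under its middle, z = component side
- wash_bottle: squeeze wash bottle with a bent spout, 65x99x199 mm, standing at the left; origin under it
- solder_reel: reel of solder wire standing on its flange, 56 mm across, 58 mm tall, at the far right; origin under it
- side_cutters: side cutters, 126x50x13 mm, lying flat to the left of the fixture; origin under the middle
- flux_pen: flux pen, 115x14x15 mm, lying to the far left of the fixture; origin under the middle
- tip_tin: small round tin, 41 mm across, 18 mm tall, just right of the fixture; origin under it
- screwdriver: small screwdriver, 136x12x11 mm, lying at the front left; origin under the middle
- marker: marker pen, 135x11x12 mm, lying at the right; origin under the middle
- spare_board: a second, loose circuit board, 140x100x15 mm, lying on the bench to the right of the fixture; not part of the job; origin under the middle
There are look-alikes about, which are no part of the job. What is shaped like the board but yellow is not meant.

How it is judged:
On the way, in this order (a step that is already met when the one before it is completed fails the run):
1. the cover lies shut on the frame, the frame still level (value of joint cover below 0.06 rad and value of joint cradle below 0.15 rad), for 0.2 s.
2. the catch is turned across the cover's keeper, the frame still level (all of step 1 and value of joint catch above 1.35 rad), for 0.2 s.
3. the frame is turned over to its stop with the cover locked (value of joint cradle above 3.04 rad and value of joint catch above 1.25 rad and value of joint cover below 0.08 rad), for 0.2 s.
At the end, for the whole second after the job is handed in: The frame is turned over to within 0.1 rad of its far stop, the board underside up, level within 0.14 rad and still in its recess (its origin within 9 mm of the frame's middle), the cover shut within 0.08 rad and the catch across it (at least 1.25 rad), all at rest (all of step 3 and angle between board's own z axis and vertical above 3 rad and distance between board and cradle_mid below 0.009 m and linear speed of board below 0.02 m/s); the robot touches nothing.
It fails at once if the frame is tipped before the catch locks the cover (value of joint cradle above 0.4 rad and value of joint catch below 1.2 rad).
It fails at once if the board is pressed with the fingers, lifted, or falls out of the frame (contact force between the fingers and board above 2 N or distance between board and cradle_mid above 0.02 m).
It fails at once if the frame is flung round instead of pushed steadily (over 6 rad/s) (velocity of joint cradle above 6 rad/s).
It fails at once if a part is gripped: the catch's peg, a rail of the frame or the cover is taken between the fingers (distance between the grasp point and catch_peg below 0.007 m or (x of the grasp point in the frame of cradle_mid between -0.1 and 0.1 m and y of the grasp point in the frame of cradle_mid between -0.1 and 0.1 m and z of the grasp point in the frame of cradle_mid between -0.006 and 0.006 m) or (x of the grasp point in the frame of cover_edge between -0.084 and 0.084 m and y of the grasp point in the frame of cover_edge between 0 and 0.115 m and z of the grasp point in the frame of cover_edge between -0.012 and -0.002 m)).
It fails at once if a bystander is moved by more than 25 mm or lifted (distance of any of wash_bottle, solder_reel, side_cutters, flux_pen, tip_tin, screwdriver, marker, spare_board from where it was at the start of the episode above 0.025 m).
It also fails if it takes over 72 s, if anything falls off the work surface, if the arm or the gripper's body presses on something with over 40 N, if the wrist force passes 120 N, or if a joint passes its speed limit or range.

## Working session

There is one attempt and no reset: what is moved stays moved. The work goes in short steps, Python scripts to look and compute and a tool call to move; the robot and the scene stay as the last step left them, time stands still between calls to the robot, and variables do not carry over. Pictures are saved under pics/ and viewed, about 8 in all and at most 12, crops included, and the job is handed in when it is done.

Besides the shell and the picture viewer there is one more tool, called after "Call:" by a JSON object that holds its "op" and its "data", one argument or row to a line. arm_command: Moves the arm, as the interface text tells. Its arguments: {"type":"object","properties":{"plan":{"type":"array"},"fingers":{"type":"number"},"newtons":{"type":"number"}},"required":["plan"]}

```bash
mkdir -p pics; cat > h.py <<'E'
import numpy as np, cv2
from bench import r, viewer, order
def grab(n):
    f=viewer.grab_frame(n); f['f']=f['frame'].shape[0]/2/np.tan(np.radians(f['vfov'])/2)
    f['K']=np.array([[f['f'],0,f['cx']],[0,f['f'],f['cy']],[0,0,1]]); f['dist']=np.array(f['dist'],float)
    f['R']=np.array(f['R']);f['t']=np.array(f['t']); return f
def save(f,n,crop=None,s=1):
    im=f['frame'][:,:,::-1]
    if crop: a,b,c,d=crop; im=im[b:d,a:c]
    cv2.imwrite('pics/'+n,cv2.resize(im,None,fx=s,fy=s,interpolation=cv2.INTER_CUBIC))
def ray(f,uv):
    p=cv2.undistortPoints(np.array(uv,float).reshape(-1,1,2),f['K'],f['dist']).reshape(-1,2)
    d=np.c_[p,np.ones(len(p))]@f['R']; o=-f['R'].T@f['t']; return o,d
def plane(f,uv,z):
    o,d=ray(f,uv); return o+d*((z-o[2])/d[:,2])[:,None]
def depthpt(f,uv):
    o,d=ray(f,uv); return np.array([o+dd*f['depth'][int(round(v)),int(round(u))] for dd,(u,v) in zip(d,uv)])
def cloud(f):
    h,w=f['depth'].shape; u,v=np.meshgrid(np.arange(w),np.arange(h))
    o,d=ray(f,np.c_[u.ravel(),v.ravel()]); return (o+d*f['depth'].reshape(-1,1)).reshape(h,w,3)
def proj(f,X):
    return cv2.projectPoints(np.array(X,float).reshape(-1,1,3),cv2.Rodrigues(f['R'])[0],f['t'],f['K'],f['dist'])[0].reshape(-1,2)
E
python3 - <<'E'
from h import *
np.set_printoptions(precision=3,suppress=True)
for n in('side','top'):
    f=grab(n); save(f,n+'0.png',s=1.4); print(n,f['f'],-f['R'].T@f['t'],f['R'][2])
s=r.state();print(s['time_s'],s['tcp_pos'],s['eef_rot'],s['finger_gap'])
E
```

```text
side 415.1431033423408 [0.134 0.539 1.258] [ 0.311 -0.389 -0.867]
top 478.3945476454567 [0.241 0.011 1.532] [ 0.21   0.005 -0.978]
0.1 [ 0.148 -0.658  0.215] [[ 0.975  0.22  -0.   ]
 [ 0.22  -0.975  0.002]
 [-0.    -0.002 -1.   ]] 0.08681062588169994
```

View pics/top0.png

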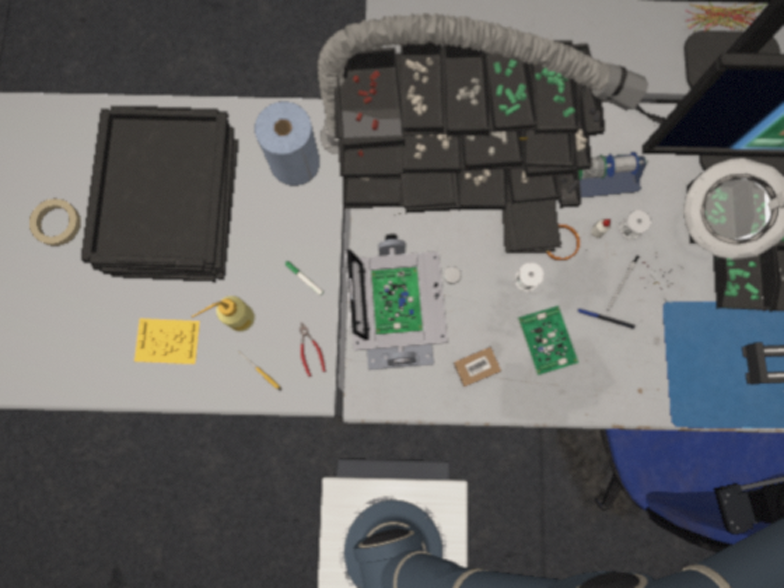

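View pics/side0.png

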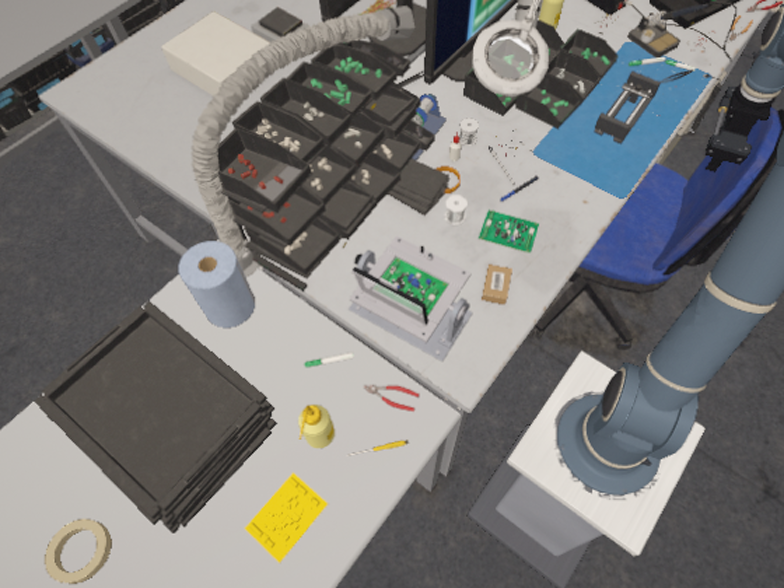

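Candidates in the top view: the green board in the frame at (398,300), which is the one I want; the loose green spare board at (548,340); and the yellow board-shaped plate at (167,341). The fixture is the grey unit at about (398,300), with the open black-rimmed cover at (357,293) and the catch on its right rail at (437,290).

```bash
python3 - <<'E'
from h import *
np.set_printoptions(precision=4,suppress=True)
for n in('top','side'):
    f=grab(n)
    if n=='top': save(f,'c1.png',(235,160,335,270),6)
    else: save(f,'c2.png',(235,160,350,265),6)
    C=cloud(f); X=C.reshape(-1,3); k=f['depth'].ravel()>0
    roi=k&(X[:,0]>.35)&(X[:,0]<.85)&(X[:,1]>-.25)&(X[:,1]<.2)
    P=X[roi]; print(n,len(P)); 
    print(np.histogram(P[:,2],bins=np.arange(-.01,.3,.01)))
    m=(P[:,2]>.122)&(P[:,2]<.138); Q=P[m]
    print('frame z med',np.median(Q[:,2]),cv2.minAreaRect(Q[:,:2].astype(np.float32)*1000))
    b=(P[:,2]>.006)&(P[:,2]<.03); print('base',cv2.minAreaRect(P[b][:,:2].astype(np.float32)*1000))
    u=(P[:,2]>.143)&(P[:,2]<.16); print('146-160',P[u][::6][:40])
    c=P[(P[:,2]>.165)]; print('cover',len(c),c.min(0),c.max(0),c[c[:,2]>c[:,2].max()-.012].mean(0))
E
```

```text
top 25244
(array([4062, 6923,  544,  272,  478,   41,   16,    0,    4,   15,   12,
        232, 1082, 2110, 2250,  692,  726,  271,  142,   78,   43,  752,
       1114,  304,  278,  207,  244,   71,   42,   17]), array([-0.01,  0.  ,  0.01,  0.02,  0.03,  0.04,  0.05,  0.06,  0.07,
        0.08,  0.09,  0.1 ,  0.11,  0.12,  0.13,  0.14,  0.15,  0.16,
        0.17,  0.18,  0.19,  0.2 ,  0.21,  0.22,  0.23,  0.24,  0.25,
        0.26,  0.27,  0.28,  0.29]))
frame z med 0.13035152062589983 ((608.193603515625, -75.86705017089844), (417.2324523925781, 372.927490234375), 5.035489559173584)
base ((600.0048828125, -24.779830932617188), (449.87738037109375, 498.8266906738281), 89.9045639038086)
146-160 [[ 0.8245 -0.2369  0.147 ]
 [ 0.81   -0.101   0.1504]
 [ 0.8068 -0.0028  0.1448]
 [ 0.8079 -0.0306  0.1435]
 [ 0.8061 -0.0489  0.1491]
 [ 0.8065 -0.0673  0.1491]
 [ 0.8068 -0.0857  0.1495]
 [ 0.8058 -0.1039  0.1531]
 [ 0.7996 -0.0058  0.1546]
 [ 0.8033 -0.0275  0.1468]
 [ 0.8041 -0.046   0.1457]
 [ 0.8036 -0.0643  0.1482]
 [ 0.8032 -0.0857  0.1503]
 [ 0.8056 -0.1045  0.1454]
 [ 0.8038 -0.1742 
[... 1938 characters left out ...]
.8135 -0.1099  0.1553]
 [ 0.8177 -0.1086  0.1483]
 [ 0.7378 -0.168   0.1496]
 [ 0.8079 -0.1127  0.1462]
 [ 0.7397 -0.1647  0.1462]
 [ 0.801  -0.1053  0.1531]
 [ 0.7636 -0.1348  0.1522]
 [ 0.8114 -0.1007  0.1446]
 [ 0.7908 -0.1089  0.1518]
 [ 0.7369 -0.1556  0.1464]
 [ 0.7929 -0.101   0.1526]
 [ 0.7755 -0.1122  0.1547]
 [ 0.8084 -0.0872  0.1493]
 [ 0.7907 -0.0982  0.1518]
 [ 0.7718 -0.1079  0.1563]
 [ 0.8229 -0.077   0.1432]
 [ 0.8045 -0.0875  0.1466]
 [ 0.7847 -0.0964  0.1527]
 [ 0.7659 -0.1061  0.1571]
 [ 0.8111 -0.0747  0.1489]
 [ 0.7932 -0.0855  0.1517]
 [ 0.7752 -0.096   0.1549]
 [ 0.7563 -0.1054  0.1598]]
cover 4492 [ 0.4319 -0.2499  0.165 ] [0.85   0.1352 0.355 ] [0.8363 0.0877 0.3466]
```

View pics/c1.png

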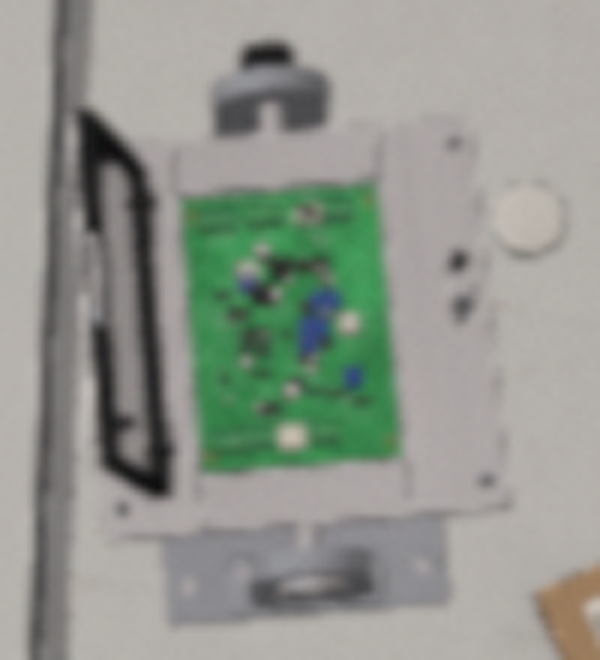

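View pics/c2.png

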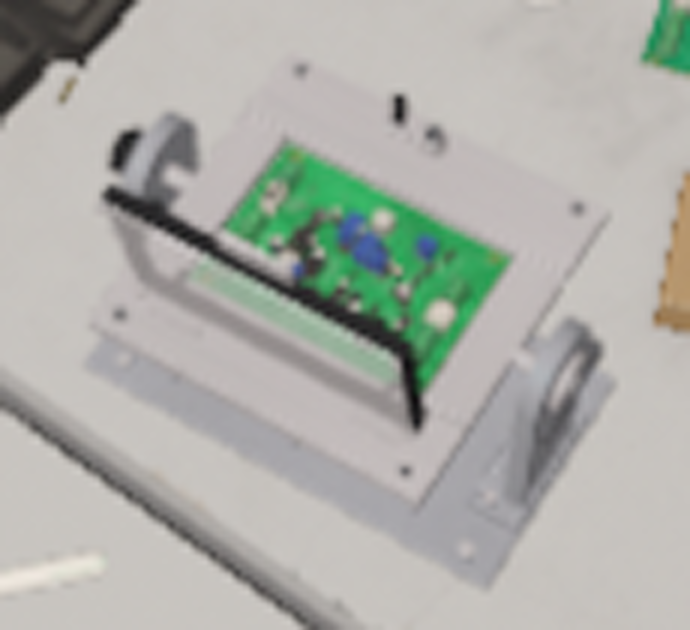

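The top crop shows the board in the frame, the rail screws at (455,143), (488,480) and (122,508), and the peg at (458,262) with its pin at (463,308). In the side crop the peg is at (400,108), the pin at (433,135), and the cover's top edge runs from (110,195) to (415,350).

```bash
python3 - <<'E'
from h import *
np.set_printoptions(precision=4,suppress=True)
f=grab('top'); g=grab('side')
c1=lambda p:[( (u+.5)/6-.5+235,(v+.5)/6-.5+160) for u,v in p]
c2=lambda p:[( (u+.5)/6-.5+235,(v+.5)/6-.5+160) for u,v in p]
S=plane(f,c1([(455,143),(488,480),(122,508)]),.131); print('screws top\n',S,'mid',(S[0]+S[2])/2)
T=plane(g,c2([(302,70),(578,208),(405,470),(120,315)]),.131); print('screws side\n',T,'mids',(T[0]+T[2])/2,(T[1]+T[3])/2)
for n,h,p in(('top',f,c1([(183,197),(376,185),(400,457),(205,470)])),):
    B=plane(h,p,.129); print('board',B.mean(0))
for S_ in (S,T):
    d=S_[0]-S_[1]; print('yaw',np.arctan2(d[1],d[0]),np.linalg.norm(d))
print('pin',plane(f,c1([(463,308)]),.145),plane(g,c2([(433,135)]),.145))
print('peg',plane(f,c1([(458,262)]),.160),plane(g,c2([(400,100)]),.162))
# cover edge: top view black outer corners & side
print('cover top ends side depth',depthpt(g,c2([(150,215),(260,275),(350,325)])))
for z in(.24,.25,.26):print(z,plane(f,c1([(85,115),(108,470)]),z),plane(g,c2([(108,192),(412,350)]),z))
# uprights tops
print('upr',plane(f,c1([(270,80),(312,590)]),.155),plane(g,c2([(180,120),(575,330)]),.155))
E
```

```text
screws top
 [[ 0.6226 -0.0746  0.131 ]
 [ 0.4513 -0.0925  0.131 ]
 [ 0.4332  0.0872  0.131 ]] mid [0.5279 0.0063 0.131 ]
screws side
 [[ 0.6216 -0.0783  0.131 ]
 [ 0.4506 -0.0966  0.131 ]
 [ 0.432   0.083   0.131 ]
 [ 0.6023  0.1013  0.131 ]] mids [0.5268 0.0024 0.131 ] [0.5265 0.0023 0.131 ]
board [0.5268 0.0062 0.129 ]
yaw 0.10418040717897212 0.17222885967957535
yaw 0.10674165148761569 0.1718895802110814
pin [[ 0.5346 -0.0785  0.145 ]] [[ 0.5341 -0.0797  0.145 ]]
peg [[ 0.5544 -0.0749  0.16  ]] [[ 0.555  -0.0775  0.162 ]]
cover top ends side depth [[0.5745 0.0987 0.2542]
 [0.513  0.0928 0.2538]
 [0.4621 0.0906 0.2583]]
0.24 [[0.6023 0.1048 0.24  ]
 [0.4354 0.0882 0.24  ]] [[0.6051 0.0947 0.24  ]
 [0.4372 0.0755 0.24  ]]
0.25 [[0.5995 0.1041 0.25  ]
 [0.4339 0.0876 0.25  ]] [[0.6005 0.0991 0.25  ]
 [0.4342 0.0801 0.25  ]]
0.26 [[0.5967 0.1033 0.26  ]
 [0.4324 0.087  0.26  ]] [[0.5959 0.1035 0.26  ]
 [0.4312 0.0846 0.26  ]]
upr [[ 0.6464  0.0194  0.155 ]
 [ 0.3924 -0.0067  0.155 ]] [[ 0.643  -0.0003  0.155 ]
 [ 0.404  -0.0224  0.155 ]]
```

Call:
{"op": "arm_command", "data": {
  "plan": [
    [[0,0,4],[0,0,0]],
    [[3,3,8],[0,0,0.14]],
    [[7,7,11],[0,0,0.28]],
    [[11,11,14],[0,0,0.42]],
    [[15,15,17],[0,0,0.57]],
    [[19,19,19],[0,0,0.72]],
    [[23,23,21],[0,0,0.87]],
    [[27,27,22],[0,0,1.01]],
    [[31,31,22],[0,0,1.15]],
    [[34,35,22],[0,0,1.29]]
  ],
  "fingers": -1,
  "newtons": 10
}}

```text
time_s: 1.3
tcp_pos: [0.4359, -0.3672, 0.4291]
eef_rot: [[0.054, 0.999, 0.001], [0.999, -0.054, -0.001], [-0.001, 0.002, -1.0]]
force: [0.6, -0.5, 0.1]
finger_gap: 0.0152
```

```bash
cat >> h.py <<'E'
C=np.array([.527,.0045]); YAW=.105
def W(fx,fy,z):  # fixture xy + tip z -> TCP world
    c,s=np.cos(YAW),np.sin(YAW); return np.array([C[0]+c*fx-s*fy,C[1]+s*fx+c*fy,z+.019])
def F(p):
    c,s=np.cos(YAW),np.sin(YAW); d=np.array(p[:2])-C; return np.array([c*d[0]+s*d[1],-s*d[0]+c*d[1],p[2]-.019])
def st():
    s=r.state(); p=np.array(s['tcp_pos']); R=np.array(s['eef_rot'])
    print('t',s['time_s'],'tcp',p.round(4),'fix',F(p).round(4),'yaw',round(np.arctan2(R[1,1],R[0,1]),3),'zax',R[:,2].round(3),'F',np.round(s['force'],1),'gap',round(s['finger_gap'],4)); return p,s
def rows(a,pts):
    for p in pts: print(np.round((W(*p)-a)*100,1).tolist())
E
python3 - <<'E'
from h import *
p,s=st(); print(np.round(s['q'],2))
rows(p,[(0,.15,.30),(0,.15,.235)])
E
```

```text
t 1.3 tcp [ 0.4359 -0.3672  0.4291] fix [-0.1295 -0.3601  0.4101] yaw -0.054 zax [ 0.001 -0.001 -1.   ] F [ 0.6 -0.5  0.1] gap 0.0152
[ 0.98  0.22 -0.44  1.43  0.09  1.51  0.49]
[7.5, 52.1, -11.0]
[7.5, 52.1, -17.5]
```

Call:
{"op": "arm_command", "data": {
  "plan": [
    [[1,5,0],[0,0,0.03]],
    [[1,10,0],[0,0,0.06]],
    [[2,15,0],[0,0,0.1]],
    [[2,20,0],[0,0,0.13]],
    [[2,25,0],[0,0,0.16]],
    [[2,30,0],[0,0,0.16]],
    [[2,35,0],[0,0,0.16]],
    [[2,40,0],[0,0,0.16]],
    [[2,43,0],[0,0,0.16]],
    [[2,46,0],[0,0,0.16]]
  ]
}}

```text
time_s: 2.3
tcp_pos: [0.454, 0.0937, 0.4283]
eef_rot: [[-0.103, 0.995, 0.001], [0.995, 0.103, -0.001], [-0.001, 0.001, -1.0]]
force: [-0.2, -1.0, -0.1]
finger_gap: 0.0006
```

```bash
python3 - <<'E'
from h import *
p,s=st(); print(np.round(s['q'],2))
rows(p,[(0,.15,.30),(0,.15,.235)])
E
```

```text
t 2.3 tcp [0.454  0.0937 0.4283] fix [-0.0632  0.0963  0.4093] yaw 0.103 zax [ 0.001 -0.001 -1.   ] F [-0.2 -1.  -0.1] gap 0.0006
[ 0.53  0.04 -0.84  1.63  0.03  1.48 -0.21]
[5.7, 6.0, -10.9]
[5.7, 6.0, -17.4]
```

Call:
{"op": "arm_command", "data": {
  "plan": [
    [[3,3,0],[0,0,0]],
    [[5.7,6,-1],[0,0,0]],
    [[5.7,6,-5.5],[0,0,0]],
    [[5.7,6,-10],[0,0,0]],
    [[5.7,6,-14],[0,0,0]],
    [[5.7,6,-17.4],[0,0,0]],
    [[5.7,6,-17.4],[0,0,0]]
  ]
}}

```text
time_s: 3.0
tcp_pos: [0.5088, 0.1496, 0.2497]
eef_rot: [[-0.101, 0.995, -0.009], [0.995, 0.101, -0.003], [-0.002, -0.009, -1.0]]
force: [-0.1, -0.5, -0.4]
finger_gap: 0.0004
```

```bash
python3 - <<'E'
from h import *
p,s=st()
f=grab('side'); save(f,'s1.png',(200,110,380,270),4)
pts=[(0,.115,.235)]
for ph in (1.7,1.6,1.5,1.4,1.3,1.2,1.1,1.0,.9,.8,.7,.6,.5,.4,.3,.2,.1,0): pts.append((0,.066-.105*np.cos(ph)+.020*np.sin(ph),.135+.105*np.sin(ph)+.010*np.cos(ph)))
rows(p,pts)
E
```

```text
t 3.0 tcp [0.5088 0.1496 0.2497] fix [-0.0029  0.1463  0.2307] yaw 0.101 zax [-0.009 -0.003 -1.   ] F [-0.1 -0.5 -0.4] gap 0.0004
[0.6, -3.1, 0.4]
[0.8, -4.6, 0.7]
[0.9, -5.7, 0.9]
[1.0, -6.7, 1.0]
[1.1, -7.8, 0.9]
[1.2, -8.8, 0.8]
[1.3, -9.9, 0.6]
[1.4, -10.9, 0.2]
[1.5, -11.9, -0.2]
[1.6, -12.9, -0.7]
[1.7, -13.8, -1.3]
[1.8, -14.7, -2.0]
[1.9, -15.4, -2.8]
[2.0, -16.2, -3.7]
[2.1, -16.8, -4.6]
[2.1, -17.3, -5.5]
[2.2, -17.8, -6.5]
[2.2, -18.1, -7.5]
[2.2, -18.4, -8.6]
```

View pics/s1.png

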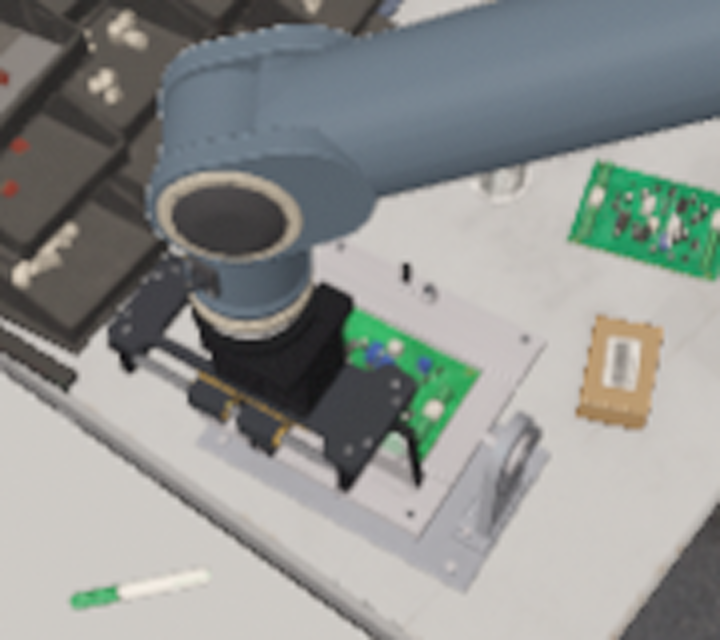

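The gripper (around (280,380)) stands outside the open cover, whose rim end shows at (415,450), and nothing is touching. Next I push the cover over.

Call:
{"op": "arm_command", "data": {
  "plan": [
    [[0.4,-1.5,0.2],[0,0,0]],
    [[0.6,-3.1,0.4],[0,0,0]],
    [[0.8,-4.6,0.7],[0,0,0]],
    [[0.9,-5.7,0.9],[0,0,0]],
    [[1,-6.7,1],[0,0,0]],
    [[1.1,-7.8,0.9],[0,0,0]],
    [[1.2,-8.8,0.8],[0,0,0]],
    [[1.3,-9.9,0.6],[0,0,0]],
    [[1.4,-10.9,0.2],[0,0,0]],
    [[1.5,-11.9,-0.2],[0,0,0]]
  ]
}}

```text
time_s: 4.05
tcp_pos: [0.5266, 0.0315, 0.2515]
eef_rot: [[-0.101, 0.995, -0.0], [0.995, 0.101, 0.0], [0.0, -0.0, -1.0]]
force: [1.0, -0.2, 0.3]
finger_gap: 0.0009
```

```bash
python3 - <<'E'
from h import *
p,s=st()
pts=[]
for ph in (.8,.7,.6,.5,.4,.3,.2,.1,0): pts.append((0,.066-.105*np.cos(ph)+.020*np.sin(ph),.135+.105*np.sin(ph)+.010*np.cos(ph)))
rows(p,pts)
E
```

```text
t 4.05 tcp [0.5266 0.0315 0.2515] fix [0.0024 0.0269 0.2325] yaw 0.101 zax [-0.  0. -1.] F [ 1.  -0.2  0.3] gap 0.0009
[-0.0, -2.0, -1.5]
[0.1, -2.8, -2.2]
[0.1, -3.6, -3.0]
[0.2, -4.4, -3.8]
[0.3, -5.0, -4.7]
[0.3, -5.5, -5.7]
[0.4, -6.0, -6.7]
[0.4, -6.3, -7.7]
[0.5, -6.6, -8.7]
```

Call:
{"op": "arm_command", "data": {
  "plan": [
    [[0,-1,-0.7],[0,0,0]],
    [[0,-2,-1.5],[0,0,0]],
    [[0.1,-2.8,-2.2],[0,0,0]],
    [[0.1,-3.6,-3],[0,0,0]],
    [[0.2,-4.4,-3.8],[0,0,0]],
    [[0.3,-5,-4.7],[0,0,0]],
    [[0.3,-5.5,-5.7],[0,0,0]],
    [[0.3,-5.5,-5.7],[0,0,0]]
  ]
}}

```text
time_s: 4.85
tcp_pos: [0.5286, -0.0234, 0.1932]
eef_rot: [[-0.1, 0.995, -0.003], [0.995, 0.1, 0.0], [0.001, -0.003, -1.0]]
force: [0.6, 0.5, 0.0]
finger_gap: 0.0004
```

```bash
python3 - <<'E'
from h import *
p,s=st()
f=grab('side'); save(f,'s2.png',(200,110,380,270),4)
rows(p,[(0,-.039,.15),(0,-.039,.145)])
E
```

```text
t 4.85 tcp [ 0.5286 -0.0234  0.1932] fix [-0.0013 -0.028   0.1742] yaw 0.1 zax [-0.003  0.    -1.   ] F [0.6 0.5 0. ] gap 0.0004
[0.2, -1.1, -2.4]
[0.2, -1.1, -2.9]
```

View pics/s2.png

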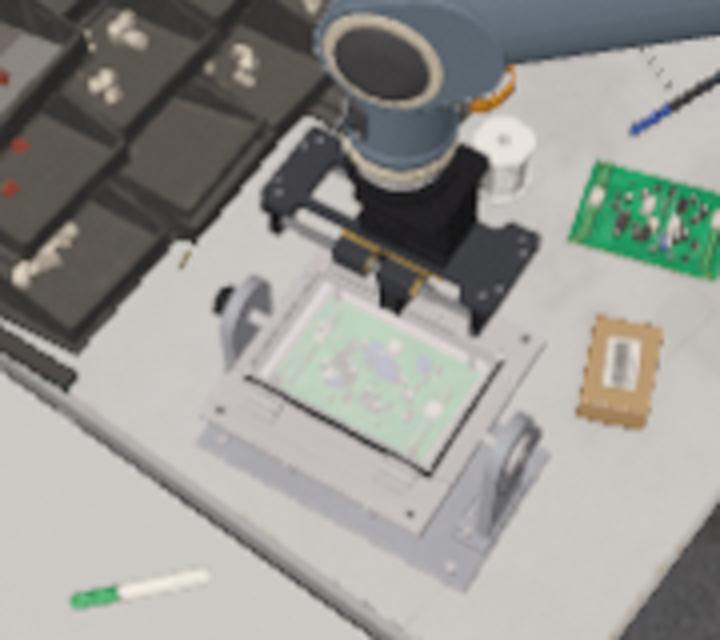

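The cover lies shut in s2 (rim from (250,375) to (430,470)). I'll press it lightly and then go round to the catch.

Call:
{"op": "arm_command", "data": {
  "plan": [
    [[0.2,-1.1,-1.5],[0,0,0]],
    [[0.2,-1.1,-2.4],[0,0,0]],
    [[0.2,-1.1,-2.9],[0,0,0]],
    [[0.2,-1.1,-3.1],[0,0,0]],
    [[0.2,-1.1,-3.1],[0,0,0]]
  ]
}}

```text
time_s: 5.4
tcp_pos: [0.5316, -0.0332, 0.1638]
eef_rot: [[-0.101, 0.995, -0.0], [0.995, 0.101, 0.0], [0.0, -0.0, -1.0]]
force: [-0.4, 0.4, 0.7]
finger_gap: 0.0002
```

```bash
python3 - <<'E'
from h import *
p,s=st()
rows(p,[(0,-.039,.2),(.018,-.118,.2),(.018,-.118,.151),(.018,-.0995,.151),(.018,-.0835,.151)])
E
```

```text
t 5.4 tcp [ 0.5316 -0.0332  0.1638] fix [ 0.0006 -0.0379  0.1448] yaw 0.102 zax [-0.  0. -1.] F [-0.4  0.4  0.7] gap 0.0002
[-0.0, -0.1, 5.5]
[2.6, -7.8, 5.5]
[2.6, -7.8, 0.6]
[2.4, -5.9, 0.6]
[2.2, -4.4, 0.6]
```

Call:
{"op": "arm_command", "data": {
  "plan": [
    [[0,-0.1,3],[0,0,0]],
    [[0,-0.1,5.5],[0,0,0]],
    [[1.3,-4,5.5],[0,0,0]],
    [[2.6,-7.8,5.5],[0,0,0]],
    [[2.6,-7.8,3],[0,0,0]],
    [[2.6,-7.8,0.7],[0,0,0]],
    [[2.6,-7.8,0.7],[0,0,0]]
  ]
}}

```text
time_s: 6.1
tcp_pos: [0.5557, -0.1117, 0.1686]
eef_rot: [[-0.101, 0.995, -0.005], [0.995, 0.101, 0.001], [0.002, -0.005, -1.0]]
force: [-0.9, -1.1, 0.5]
finger_gap: 0.0006
```

```bash
python3 - <<'E'
from h import *
p,s=st()
f=grab('top'); save(f,'t1.png',(235,160,335,270),6)
rows(p,[(.018,-.118,.151),(.018,-.0995,.151),(.018,-.0835,.151),(.03,-.0855,.151),(.05,-.0835,.151),(.05,-.068,.151),(.019,-.068,.151),(.014,-.068,.151)])
E
```

```text
t 6.1 tcp [ 0.5557 -0.1117  0.1686] fix [ 0.0164 -0.1185  0.1496] yaw 0.101 zax [-0.005  0.001 -1.   ] F [-0.9 -1.1  0.5] gap 0.0006
[0.2, 0.1, 0.1]
[-0.0, 1.9, 0.1]
[-0.2, 3.5, 0.1]
[1.0, 3.4, 0.1]
[3.0, 3.8, 0.1]
[2.8, 5.4, 0.1]
[-0.3, 5.1, 0.1]
[-0.8, 5.0, 0.1]
```

View pics/t1.png

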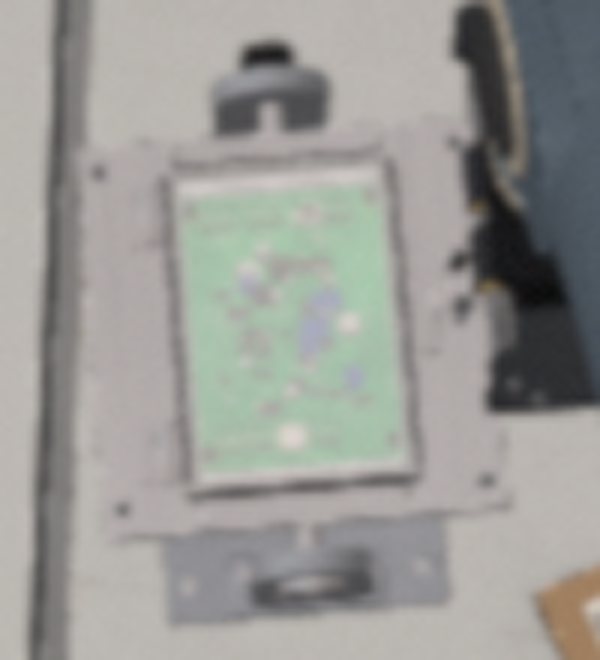

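t1 shows the cover flat, the peg at (458,262) and the gripper just to its right. Next I push +y and then sweep −x.

Call:
{"op": "arm_command", "data": {
  "plan": [
    [[0.1,1,0.1],[0,0,0]],
    [[0,1.9,0.1],[0,0,0]],
    [[-0.1,2.7,0.1],[0,0,0]],
    [[-0.2,3.5,0.1],[0,0,0]],
    [[-0.2,3.5,0.1],[0,0,0]]
  ]
}}

```text
time_s: 6.65
tcp_pos: [0.5556, -0.0745, 0.1726]
eef_rot: [[-0.104, 0.995, 0.001], [0.995, 0.104, 0.0], [0.0, 0.001, -1.0]]
force: [-0.2, 0.6, -0.6]
finger_gap: 0.0008
```

Call:
{"op": "arm_command", "data": {
  "plan": [
    [[1.2,-0.3,0],[0,0,0]],
    [[3.2,0,0],[0,0,0]],
    [[3.1,1.9,0],[0,0,0]],
    [[2,1.7,0],[0,0,0]],
    [[1,1.6,0],[0,0,0]],
    [[0.3,1.6,0],[0,0,0]],
    [[-0.1,1.6,0],[0,0,0]],
    [[-0.1,1.6,0],[0,0,0]]
  ]
}}

```text
time_s: 7.45
tcp_pos: [0.5541, -0.0614, 0.1722]
eef_rot: [[-0.1, 0.995, 0.0], [0.995, 0.1, -0.001], [-0.001, 0.0, -1.0]]
force: [0.5, -0.3, -0.2]
finger_gap: 0.0005
```

```bash
python3 - <<'E'
from h import *
p,s=st()
f=grab('side'); save(f,'s3.png',(235,150,365,265),6)
rows(p,[(.014,-.068,.151),(.008,-.068,.151)])
E
```

```text
t 7.45 tcp [ 0.5541 -0.0614  0.1722] fix [ 0.02   -0.0684  0.1532] yaw 0.1 zax [ 0.    -0.001 -1.   ] F [ 0.5 -0.3 -0.2] gap 0.0005
[-0.6, -0.0, -0.2]
[-1.2, -0.1, -0.2]
```

View pics/s3.png

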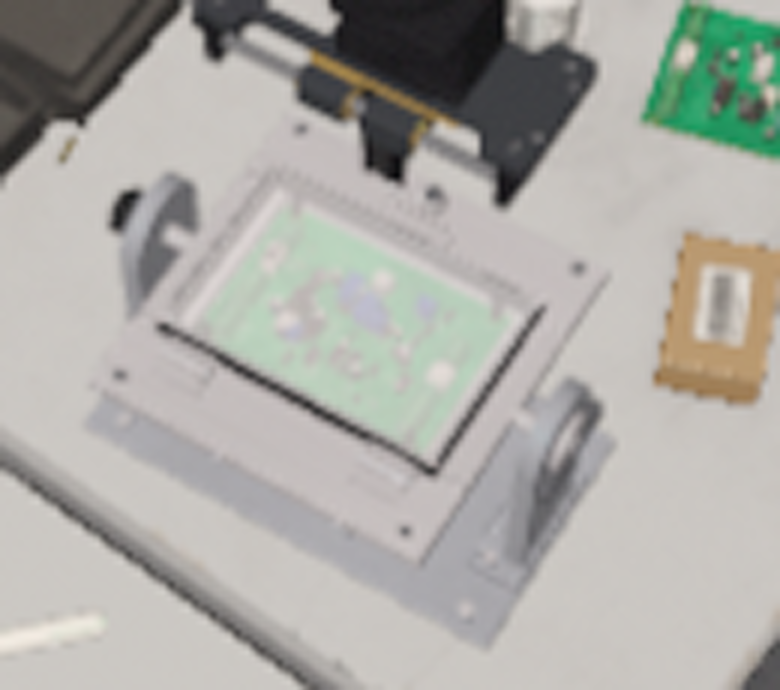

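The pin is at (435,195) and the closed fingers at (385,160), hiding the peg. I'll keep pushing −x until there is resistance.

Call:
{"op": "arm_command", "data": {
  "plan": [
    [[-0.4,0,-0.2],[0,0,0]],
    [[-0.8,0,-0.2],[0,0,0]],
    [[-0.8,0,-0.2],[0,0,0]]
  ]
}}

```text
time_s: 7.8
tcp_pos: [0.546, -0.0605, 0.1698]
eef_rot: [[-0.101, 0.995, -0.001], [0.995, 0.101, -0.0], [-0.0, -0.001, -1.0]]
force: [0.4, 0.5, -0.6]
finger_gap: 0.0005
```

Call:
{"op": "arm_command", "data": {
  "plan": [
    [[-0.3,0,0],[0,0,0]],
    [[-0.6,0,0],[0,0,0]],
    [[-0.6,0,0],[0,0,0]]
  ]
}}

```text
time_s: 8.1
tcp_pos: [0.5402, -0.0605, 0.17]
eef_rot: [[-0.101, 0.995, -0.0], [0.995, 0.101, -0.0], [-0.0, -0.0, -1.0]]
force: [-0.4, 0.2, -1.1]
finger_gap: 0.0003
```

```bash
python3 - <<'E'
from h import *
p,s=st()
E
```

```text
t 8.1 tcp [ 0.5402 -0.0605  0.17  ] fix [ 0.0064 -0.0661  0.151 ] yaw 0.101 zax [-0. -0. -1.] F [-0.4  0.2 -1.1] gap 0.0003
```

Call:
{"op": "arm_command", "data": {
  "plan": [
    [[2,0,0],[0,0,0]],
    [[4,0.3,0],[0,0,0]],
    [[4.5,0.3,4],[0,0,0]],
    [[4.5,-3,7],[0,0,0]],
    [[4.5,-7,7],[0,0,0]],
    [[4.5,-7,7],[0,0,0]]
  ]
}}

```text
time_s: 8.7
tcp_pos: [0.5859, -0.1383, 0.2403]
eef_rot: [[-0.091, 0.996, 0.001], [0.996, 0.091, -0.004], [-0.004, 0.001, -1.0]]
force: [-0.2, -1.4, -0.6]
finger_gap: 0.0004
```

```bash
python3 - <<'E'
from h import *
p,s=st()
f=grab('side'); save(f,'s4.png',(280,160,340,210),12)
E
```

```text
t 8.7 tcp [ 0.5859 -0.1383  0.2403] fix [ 0.0436 -0.1482  0.2213] yaw 0.091 zax [ 0.001 -0.004 -1.   ] F [-0.2 -1.4 -0.6] gap 0.0004
```

View pics/s4.png

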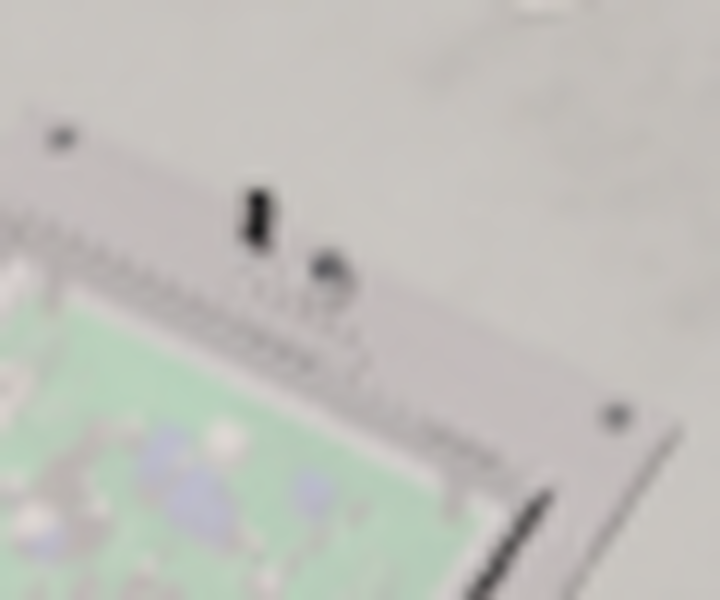

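```bash
python3 - <<'E'
from h import *
np.set_printoptions(precision=4,suppress=True)
g=grab('side'); f=grab('top')
c=lambda u,v:((u+.5)/12-.5+280,(v+.5)/12-.5+160)
def fx(P): return np.array([[*F(p)[:2],p[2]] for p in P])
print('side peg top',[fx(plane(g,[c(257,190)],z)) for z in(.155,.162,.17)],'base',fx(plane(g,[c(257,248)],.14)))
print('side pin',fx(plane(g,[c(328,265)],.142)), 'screws',fx(plane(g,[c(62,137),c(615,415)],.131)))
save(f,'t2.png',(290,180,335,225),12)
# top dark blobs
im=cv2.cvtColor(f['frame'],cv2.COLOR_RGB2GRAY); sub=im[195:220,305:325]; print(sub)
E
```

```text
side peg top [array([[ 0.024 , -0.0911,  0.155 ]]), array([[ 0.0218, -0.0869,  0.162 ]]), array([[ 0.0191, -0.0821,  0.17  ]])] base [[ 0.0193 -0.084   0.14  ]]
side pin [[-0.0003 -0.0879  0.142 ]] screws [[ 0.0866 -0.0929  0.131 ]
 [-0.086  -0.0928  0.131 ]]
[[170 170 170 170 171 170 169 167 166 163 166 176 184 190 192 192 190 189
  188 184]
 [169 170 170 171 170 171 169 168 168 166 171 178 186 193 193 191 189 188
  187 184]
 [169 171 170 168 169 169 171 168 167 169 174 179 186 191 192 191 189 188
  188 185]
 [170 170 171 169 169 170 171 169 168 171 173 176 179 188 191 190 189 188
  186 185]
 [168 170 169 170 169 171 171 169 169 173 177 177 173 178 186 189 190 187
  186 184]
 [169 169 170 170 169 167 165 166 169 174 177 175 170 169 175 182 184 183
  182 181]
 [170 170 169 170 165 150 140 149 163 171 171 170 173 169 160 156 161 166
  168 167]
 [169 170 169 170 157 128  99 116 147 166 166 167 175 176 165 151 141 139
  144 151]
 [168 169 169 165 143  99  69 100 144 162 159 164 176 180 176 168 163 159
  160 165]
 [168 170 168 160 137 102  88 121 153 163 160 165 176 181 179 179 179 178
 
[... 585 characters left out ...]
 177 179
  180 172]
 [166 163 158 156 158 141 117 117 145 164 169 166 166 176 179 179 178 179
  179 173]
 [166 165 160 157 163 151 133 140 160 169 168 160 164 177 182 180 180 181
  180 177]
 [166 165 160 160 166 162 156 160 167 169 166 159 163 175 180 181 182 180
  181 181]
 [166 165 163 163 168 169 168 169 169 168 167 163 168 176 179 180 180 181
  181 181]
 [166 166 165 166 168 169 169 169 171 169 168 165 169 176 179 181 181 181
  182 181]
 [165 162 162 166 170 170 170 169 170 170 168 169 171 178 179 180 181 180
  180 181]
 [160 156 154 162 169 170 170 171 171 171 171 171 174 177 179 181 182 180
  181 181]
 [163 163 163 167 170 170 169 170 172 170 170 173 176 180 180 181 181 182
  180 180]]
```

View pics/t2.png

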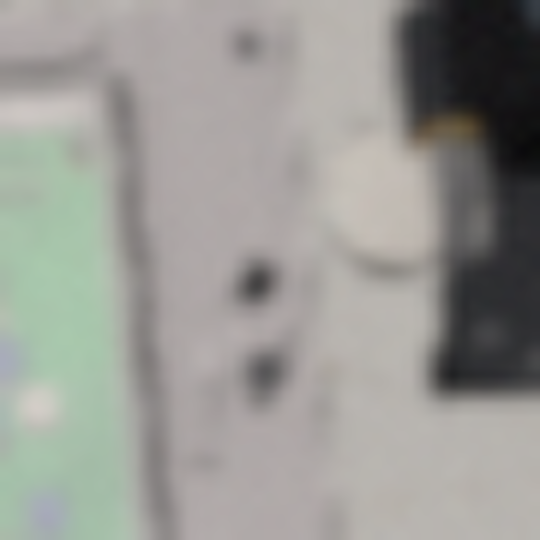

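The peg is still at its start, t2 (255,283), with the pin at (263,375). The fingertip seems narrower than I assumed and went past it. I'll repeat the push along an arc, deeper and lower.

```bash
python3 - <<'E'
from h import *
p,s=st()
L=[(.021,-.115,.2),(.021,-.115,.149)]
for t in np.radians([0,12,24,36,48,60,70,80,90]):
    c,s_=np.cos(t),np.sin(t); h=.009
    L.append((.021*c+h*s_,-.086+.021*s_-h*c,.149))
rows(p,L)
f=grab('side'); print(proj(f,[W(.02,-.0684,.153)-[0,0,.019]]))
E
```

```text
t 8.85 tcp [ 0.5854 -0.1302  0.2397] fix [ 0.0439 -0.14    0.2207] yaw 0.101 zax [-0.001  0.001 -1.   ] F [-0.8  0.7  0.1] gap 0.0002
[-2.5, 2.2, -2.1]
[-2.5, 2.2, -7.2]
[-2.8, 4.2, -7.2]
[-2.7, 4.7, -7.2]
[-2.7, 5.2, -7.2]
[-2.8, 5.6, -7.2]
[-3.0, 6.1, -7.2]
[-3.3, 6.5, -7.2]
[-3.6, 6.7, -7.2]
[-3.9, 6.9, -7.2]
[-4.3, 7.1, -7.2]
[[298.40296688 181.33059734]]
```

Call:
{"op": "arm_command", "data": {
  "plan": [
    [[-2.5,2.2,-2],[0,0,0]],
    [[-2.5,2.2,-5],[0,0,0]],
    [[-2.5,2.2,-7.2],[0,0,0]],
    [[-2.5,2.2,-7.2],[0,0,0]],
    [[-2.7,3.2,-7.2],[0,0,0]],
    [[-2.8,4.2,-7.2],[0,0,0]],
    [[-2.7,4.7,-7.2],[0,0,0]],
    [[-2.7,5.2,-7.2],[0,0,0]],
    [[-2.7,5.2,-7.2],[0,0,0]]
  ]
}}

```text
time_s: 9.8
tcp_pos: [0.559, -0.0773, 0.1687]
eef_rot: [[-0.102, 0.995, 0.001], [0.995, 0.102, 0.0], [-0.0, 0.001, -1.0]]
force: [0.9, -0.1, -0.3]
finger_gap: 0.0005
```

```bash
python3 - <<'E'
from h import *
p,s=st()
g=grab('side'); im=cv2.cvtColor(g['frame'],cv2.COLOR_RGB2GRAY); save(g,'s5.png',(275,150,345,210),10)
L=[]
for t in np.radians([24,36,48,60,70,80,90]):
    c,s_=np.cos(t),np.sin(t); h=.009
    L.append((.021*c+h*s_,-.086+.021*s_-h*c,.149))
rows(p,L)
E
```

```text
t 9.8 tcp [ 0.559  -0.0773  0.1687] fix [ 0.0233 -0.0848  0.1497] yaw 0.103 zax [ 0.001  0.    -1.   ] F [ 0.9 -0.1 -0.3] gap 0.0005
[-0.0, -0.1, -0.1]
[-0.1, 0.4, -0.1]
[-0.3, 0.8, -0.1]
[-0.6, 1.2, -0.1]
[-0.9, 1.5, -0.1]
[-1.3, 1.7, -0.1]
[-1.6, 1.8, -0.1]
```

View pics/s5.png

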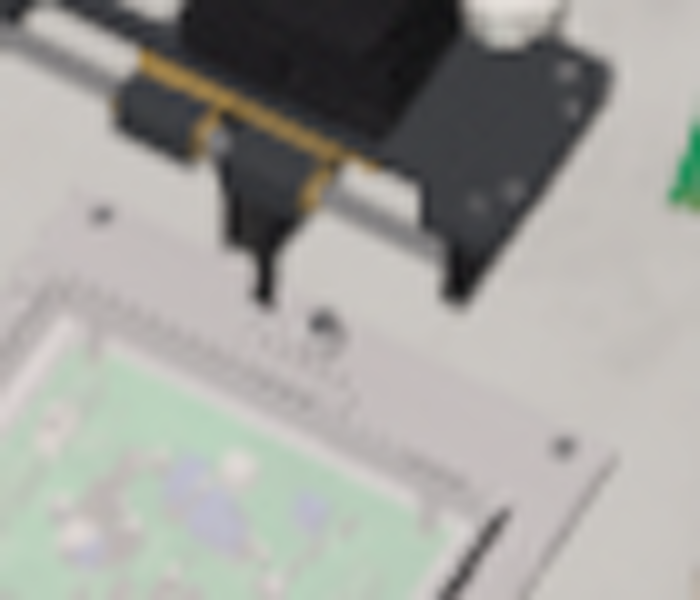

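```bash
python3 - <<'E'
from h import *
for n,o in(('side',(275,150)),('top',(290,180))):
    g=grab(n); s=r.state(); p=np.array(s['tcp_pos'])
    for dz in (-.019,0,.03): print(n,dz,((proj(g,[p+[0,0,dz]])[0]-o)*10).round())
    peg=[(W(.021,-.086,.14)-[0,0,.019]),(W(.021,-.086,.162)-[0,0,.019])]; print('peg',((proj(g,peg)-o)*10).round())
    C=cloud(g); P=C[150:195,285:325].reshape(-1,3) if n=='side' else C[180:225,290:335].reshape(-1,3)
    m=(np.linalg.norm(P[:,:2]-p[:2],axis=1)<.035)&(P[:,2]>.137)&(P[:,2]<.215)
    Q=P[m]; Q=Q[np.argsort(Q[:,2])]; print(np.array([[*F(q)[:2],q[2]] for q in Q]).round(3)[::max(1,len(Q)//25)])
E
```

```text
side -0.019 [254. 277.]
side 0 [255. 243.]
side 0.03 [258. 188.]
peg [[258. 295.]
 [260. 257.]]
[[ 0.017 -0.08   0.137]
 [ 0.004 -0.065  0.138]
 [ 0.008 -0.084  0.138]
 [-0.006 -0.079  0.138]
 [ 0.003 -0.082  0.139]
 [ 0.014 -0.088  0.139]
 [-0.    -0.07   0.14 ]
 [ 0.004 -0.058  0.14 ]
 [ 0.006 -0.088  0.141]
 [ 0.021 -0.056  0.142]
 [ 0.009 -0.085  0.143]
 [ 0.036 -0.055  0.143]
 [ 0.025 -0.056  0.145]
 [ 0.032 -0.055  0.145]
 [-0.    -0.088  0.145]
 [ 0.022 -0.052  0.146]
 [ 0.026 -0.052  0.148]
 [ 0.016 -0.084  0.155]
 [ 0.016 -0.084  0.161]
 [ 0.016 -0.076  0.177]
 [ 0.02  -0.077  0.178]
 [ 0.013 -0.084  0.18 ]
 [ 0.013 -0.078  0.182]
 [ 0.009 -0.077  0.186]
 [ 0.02  -0.077  0.189]
 [ 0.017 -0.077  0.191]
 [ 0.02  -0.077  0.194]
 [ 0.017 -0.077  0.197]
 [ 0.027 -0.075  0.202]
 [ 0.012 -0.075  0.203]
 [ 0.031 -0.076  0.215]]
top -0.019 [221. 227.]
top 0 [225. 212.]
top 0.03 [232. 188.]
peg [[218. 239.]
 [223. 223.]]
[[ 0.008 -0.059  0.137]
 [ 0.002 -0.061  0.139]
 [ 0.014 -0.053  0.14 ]
 [ 0.035 -0.055  0.141]
 [ 0.006 -0.07   0.142]
 [ 0.032 -0.055  0.142]
 [ 0.029 -0.054  0.144]
 [ 0.022 -0.054  0.144]
 [ 0.019 -0.053  0.145]
 [ 0.01  -0.055  0.145]
 [ 0.037 -0.055  0.145]
 [ 0.016 -0.053  0.147]
 [ 0.024 -0.053  0.152]]
```

The peg still hasn't moved: the dark post at (263,250–305) in s5 is at the same offset from its pin as before. So the fingertip may be higher than I assumed. I'll probe the tip height on the shut cover's rim.

Call:
{"op": "arm_command", "data": {
  "plan": [
    [[0,0,4],[0,0,0]],
    [[-1,2.2,4],[0,0,0]],
    [[-2,4.4,4],[0,0,0]],
    [[-2,4.4,1],[0,0,0]],
    [[-2,4.4,-0.3],[0,0,0]],
    [[-2,4.4,-0.6],[0,0,0]],
    [[-2,4.4,-0.6],[0,0,0]]
  ]
}}

```text
time_s: 10.65
tcp_pos: [0.5387, -0.0353, 0.1616]
eef_rot: [[-0.1, 0.995, -0.001], [0.995, 0.1, 0.0], [0.0, -0.001, -1.0]]
force: [0.2, 0.8, 0.4]
finger_gap: 0.0006
```

```bash
python3 - <<'E'
from h import *
p,s=st()
g=grab('side'); C=cloud(g); P=C[140:200,275:330].reshape(-1,3); im=g['frame'][140:200,275:330].reshape(-1,3).astype(int).sum(1)
m=(np.linalg.norm(P[:,:2]-p[:2],axis=1)<.03)&(im<150)&(P[:,2]<.23)
Q=P[m]; Q=Q[np.argsort(Q[:,2])]; print(np.array([[*F(q)[:2],q[2]] for q in Q]).round(3)[:30])
for dz in (-.019,0): print((proj(g,[p+[0,0,dz]])[0]))
print((g['frame'][160:195,280:306].astype(int).sum(2)//3))
E
```

```text
t 10.65 tcp [ 0.5387 -0.0353  0.1616] fix [ 0.0075 -0.0408  0.1426] yaw 0.1 zax [-0.001  0.    -1.   ] F [0.2 0.8 0.4] gap 0.0006
[[ 0.009 -0.035  0.173]
 [ 0.011 -0.031  0.177]
 [ 0.006 -0.036  0.18 ]
 [ 0.008 -0.033  0.182]
 [ 0.001 -0.033  0.182]
 [-0.001 -0.03   0.182]
 [ 0.004 -0.031  0.182]
 [ 0.01  -0.035  0.183]
 [ 0.01  -0.03   0.184]
 [ 0.012 -0.033  0.184]
 [-0.004 -0.031  0.188]
 [ 0.001 -0.032  0.189]
 [ 0.011 -0.032  0.192]
 [ 0.004 -0.032  0.192]
 [-0.004 -0.03   0.195]]
[297.28993592 191.07006099]
[297.39702085 187.83359635]
[[198 199 199 199 198 198 198 182 111  33  32  31  32  36  34  33  33  45
   61  60  59  51  33  33  31  32]
 [192 199 199 199 199 199 199 182 108  36  33  33  33  32  33  32  36  33
   33  35  34  32  33  33  33  30]
 [154 178 192 199 199 199 199 190 150  53  32  36  33  32  32  30  30  32
   33  31  32  30  31  31  27  26]
 [ 76 114 154 178 192 199 198 198 188 141  54  32  33  35  32  32  31  29
   31  29  28  28  29  31  29  29]
 [ 63  65  75 113 153 177 191 199 192 156  57  33  32  33  32  32  34  36
   34  32  31  32  32  33  35  35]
 [ 57  6
[... 2562 characters left out ...]
53 124  69
   37  52 113 159 173 174 181 189]
 [195 196 195 193 191 192 195 195 197 197 196 196 197 200 204 201 187 154
   88 102 160 182 178 166 172 174]
 [205 201 197 190 191 193 194 195 196 196 196 197 196 195 196 199 203 197
  172 173 188 181 179 182 178 165]
 [203 204 202 191 193 195 195 195 196 196 197 198 197 195 195 195 197 201
  203 206 204 194 189 182 179 181]
 [196 206 200 194 197 197 197 196 196 196 197 198 197 197 196 196 196 196
  198 202 205 207 204 194 188 182]
 [207 204 198 197 198 197 195 195 196 196 197 197 197 196 197 197 196 196
  195 195 196 201 204 207 204 195]
 [209 196 197 198 198 197 194 193 194 196 199 200 195 195 196 197 196 198
  200 197 193 192 195 201 204 206]]
```

Call:
{"op": "arm_command", "data": {
  "plan": [
    [[0,0,-0.2],[0,0,0]],
    [[0,0,-0.4],[0,0,0]],
    [[0,0,-0.4],[0,0,0]]
  ]
}}

```text
time_s: 11.0
tcp_pos: [0.5388, -0.0347, 0.1582]
eef_rot: [[-0.101, 0.995, 0.0], [0.995, 0.101, -0.0], [-0.0, 0.0, -1.0]]
force: [0.5, 0.2, -0.0]
finger_gap: 0.001
```

Call:
{"op": "arm_command", "data": {
  "plan": [
    [[0,0,-0.2],[0,0,0]],
    [[0,0,-0.4],[0,0,0]],
    [[0,0,-0.4],[0,0,0]]
  ]
}}

```text
time_s: 11.3
tcp_pos: [0.5384, -0.0346, 0.1537]
eef_rot: [[-0.101, 0.995, -0.001], [0.995, 0.101, 0.0], [0.0, -0.001, -1.0]]
force: [-0.5, 0.2, 0.3]
finger_gap: 0.0002
```

Call:
{"op": "arm_command", "data": {
  "plan": [
    [[0,0,-0.2],[0,0,0]],
    [[0,0,-0.3],[0,0,0]],
    [[0,0,-0.3],[0,0,0]]
  ]
}}

```text
time_s: 11.6
tcp_pos: [0.5385, -0.0346, 0.1508]
eef_rot: [[-0.101, 0.995, -0.0], [0.995, 0.101, 0.0], [0.0, -0.0, -1.0]]
force: [0.4, 0.1, 0.7]
finger_gap: 0.0006
```

Call:
{"op": "arm_command", "data": {
  "plan": [
    [[0,0,-0.2],[0,0,0]],
    [[0,0,-0.3],[0,0,0]],
    [[0,0,-0.3],[0,0,0]]
  ]
}}

```text
time_s: 11.9
tcp_pos: [0.5385, -0.0345, 0.1478]
eef_rot: [[-0.101, 0.995, -0.0], [0.995, 0.101, 0.0], [0.0, -0.0, -1.0]]
force: [0.4, -0.5, -0.8]
finger_gap: 0.0007
```

```bash
python3 - <<'E'
from h import *
p,s=st(); print(s['torque'],s['q'])
g=grab('side'); C=cloud(g); gr=g['frame'].astype(int).sum(2)//3
print(proj(g,[p,p+[0,0,-.019],p+[0,0,.051]]).round(1))
for v in range(172,200,2):
    print(v,[(u,int(gr[v,u]),*[int(x*1000) for x in (*F(C[v,u])[:2],C[v,u,2])]) for u in range(292,304,2)])
for n in('top',):
    f=grab(n); D=cloud(f); P=D.reshape(-1,3); m=np.linalg.norm(P[:,:2]-p[:2],axis=1)<.12
    for lo in np.arange(.13,.3,.01):
        k=m&(P[:,2]>lo)&(P[:,2]<=lo+.01); print(round(lo,2),k.sum(),end='; ')
    c=m&(P[:,2]>.13)&(P[:,2]<.16); q=np.array([[*F(x)[:2],x[2]] for x in P[c]])
    for y in np.arange(-.1,.08,.02):
        k=abs(q[:,1]-y)<.005; print('y',y.round(2),k.sum(),np.median(q[k,2]).round(4) if k.any() else '')
E
```

```text
t 11.9 tcp [ 0.5385 -0.0345  0.1478] fix [ 0.0074 -0.04    0.1288] yaw 0.101 zax [-0.  0. -1.] F [ 0.4 -0.5 -0.8] gap 0.0007
[-0.02994168 -0.14782514 -0.02216422] [ 0.57990237  0.426324   -0.75816559  1.8971619   0.35508028  0.95683338
 -0.24112888]
[[297.2 190.4]
 [297.1 193.6]
 [297.5 181.5]]
172 [(292, 30, 11, -13, 279), (294, 31, 5, -15, 281), (296, 29, 0, -17, 281), (298, 32, -6, -15, 289), (300, 26, -11, -18, 289), (302, 29, -25, -4, 316)]
174 [(292, 49, 12, -15, 265), (294, 40, 5, -14, 271), (296, 31, 0, -16, 274), (298, 29, -6, -16, 278), (300, 29, -12, -17, 281), (302, 30, -17, -19, 283)]
176 [(292, 107, 14, -17, 250), (294, 82, 5, -15, 260), (296, 51, 0, -15, 264), (298, 37, -7, -16, 269), (300, 33, -12, -17, 271), (302, 33, -18, -19, 273)]
178 [(292, 87, 10, -12, 249), (294, 49, 9, -21, 239), (296, 79, 0, -18, 250), (298, 88, -7, -16, 259), (300, 50, -14, -13, 267), (302, 37, -18, -18, 264)]
180 [(292, 121, 8, -9, 244), (294, 85, 4, -13, 242), (296, 65, 0, -16, 243), (298, 77, -7, -15, 249), (300, 101, -13, -17, 251), (302, 88, -20, -15, 259)]
182 [(292, 118, 9, -10, 232),
[... 980 characters left out ...]
 -28, 144), (298, 201, -1, -29, 147), (300, 193, -5, -35, 143), (302, 195, -9, -41, 138)]
196 [(292, 194, 10, -13, 147), (294, 196, 6, -18, 144), (296, 197, 2, -23, 140), (298, 218, -3, -26, 141), (300, 205, -8, -30, 141), (302, 193, -15, -31, 144)]
198 [(292, 194, 8, -10, 141), (294, 196, 2, -11, 146), (296, 197, -1, -17, 140), (298, 202, -7, -19, 142), (300, 196, -13, -22, 143), (302, 193, -18, -25, 143)]
0.13 382; 0.14 1157; 0.15 94; 0.16 1; 0.17 0; 0.18 0; 0.19 0; 0.2 0; 0.21 0; 0.22 0; 0.23 9; 0.24 35; 0.25 4; 0.26 202; 0.27 58; 0.28 7; 0.29 3; y -0.1 0 
y -0.08 0 
y -0.06 28 0.1325
y -0.04 33 0.1397
y -0.02 30 0.1411
y 0.0 200 0.1455
y 0.02 210 0.145
y 0.04 191 0.1458
y 0.06 127 0.1389
```

Call:
{"op": "arm_command", "data": {
  "plan": [
    [[0,0,-0.2],[0,0,0]],
    [[0,0,-0.4],[0,0,0]],
    [[0,0,-0.4],[0,0,0]]
  ]
}}

```text
time_s: 12.3
tcp_pos: [0.5384, -0.0346, 0.1437]
eef_rot: [[-0.101, 0.995, -0.001], [0.995, 0.101, 0.0], [0.0, -0.001, -1.0]]
force: [0.1, 0.7, 0.0]
finger_gap: 0.0008
```

Call:
{"op": "arm_command", "data": {
  "plan": [
    [[0,0,-0.2],[0,0,0]],
    [[0,0,-0.3],[0,0,0]],
    [[0,0,-0.3],[0,0,0]]
  ]
}}

```text
time_s: 12.6
tcp_pos: [0.5385, -0.0345, 0.1408]
eef_rot: [[-0.101, 0.995, -0.0], [0.995, 0.101, 0.0], [0.0, -0.0, -1.0]]
force: [0.4, -0.4, -0.7]
finger_gap: 0.0006
```

```bash
python3 - <<'E'
from h import *
p,s=st()
g=grab('side'); C=cloud(g); gr=g['frame'].astype(int).sum(2)//3
for z in(.145,.15,.155,.16,.165): print(z,proj(g,[[p[0],p[1],z]]).round(1))
print(gr[182:202,288:306])
print((C[182:202,288:306,2]*1000).astype(int))
E
```

```text
t 12.6 tcp [ 0.5385 -0.0345  0.1408] fix [ 0.0074 -0.04    0.1218] yaw 0.101 zax [-0.  0. -1.] F [ 0.4 -0.4 -0.7] gap 0.0006
0.145 [[297.2 190.9]]
0.15 [[297.2 190. ]]
0.155 [[297.3 189.2]]
0.16 [[297.3 188.3]]
0.165 [[297.3 187.4]]
[[ 54  58  81 109 118 123 105  69  64  64  65  70  89  99  82  79  63  56]
 [ 68  55  76 108 120 114  88  68  65  65  65  65  65  70  82  87  78  76]
 [154 116  73 116 148 104  62  67  67  67  64  65  65  65  66  70  77  91]
 [200 180 160 162 171 132  54  57  64  67  68  68  66  65  69  86  91 116]
 [203 204 203 195 188 163  51  55  56  60  64  67  67  66  89 117 115 141]
 [198 201 203 204 203 179  90  51  54  55  55  60  64  70 100 133 125 135]
 [196 197 197 200 203 189 118  42  51  51  54  55  56  77 104 117 125 132]
 [196 197 196 196 197 183 114  39  46  46  45  49  54  74 109 133 144 136]
 [195 197 197 197 197 178  94  37  46  42  35  33  66 104 135 172 176 159]
 [195 196 197 197 197 178  93  58  46  40  33  39 122 176 181 182 179 181]
 [196 196 197 198 197 188 163 149 118  84  32  84 165 207 204 194 189 182]
 [195 196 196 197 197 196 196 192 177 152 
[... 1834 characters left out ...]
6  145  140
   141  145  146  144]
 [ 141  147  144  141  144  148  144  145  142  144  146  142  145  143
   139  143  144  143]
 [ 147  141  144  146  143  145  145  144  144  140  142  147  143  142
   142  140  143  148]
 [ 145  142  142  145  144  144  145  143  140  144  142  144  141  143
   146  143  145  147]
 [ 145  145  145  142  147  150  144  147  146  144  140  141  147  143
   144  143  142  144]
 [ 143  140  143  145  140  146  144  144  140  142  145  144  138  144
   139  142  140  145]
 [ 149  144  144  143  146  142  145  144  141  141  148  145  141  145
   144  143  146  141]
 [ 144  145  144  145  144  142  145  143  145  148  145  145  142  143
   145  142  143  144]]
```

The depth image shows the true fingertip about 5–8 mm above the cover (pixel (298,193), z≈0.152) while the reported TCP is 0.141. So the reported z reads roughly 28 mm low against the scene; x and y agree. I'll keep probing until contact to calibrate it.

Call:
{"op": "arm_command", "data": {
  "plan": [
    [[0,0,-0.2],[0,0,0]],
    [[0,0,-0.3],[0,0,0]],
    [[0,0,-0.3],[0,0,0]]
  ]
}}

```text
time_s: 12.95
tcp_pos: [0.539, -0.0346, 0.1387]
eef_rot: [[-0.101, 0.995, 0.001], [0.995, 0.101, -0.0], [-0.001, 0.0, -1.0]]
force: [-1.3, 0.2, 5.9]
finger_gap: 0.0004
```

Call:
{"op": "arm_command", "data": {
  "plan": [
    [[0,0,-0.2],[0,0,0]],
    [[0,0,-0.3],[0,0,0]],
    [[0,0,-0.3],[0,0,0]]
  ]
}}

```text
time_s: 13.25
tcp_pos: [0.5392, -0.0346, 0.1382]
eef_rot: [[-0.101, 0.995, 0.001], [0.995, 0.101, -0.003], [-0.003, 0.001, -1.0]]
force: [-7.4, -1.7, 23.1]
finger_gap: 0.0002
```

```bash
sed -i 's/z+.019\])/z-.006])/; s/p\[2\]-.019\])/p[2]+.006])/' h.py; python3 - <<'E'
from h import *
p,s=st()
rows(p,[(.0,-.04,.19),(.018,-.118,.19),(.018,-.118,.151),(.018,-.1,.151),(.018,-.085,.151)])
E
```

```text
t 13.25 tcp [ 0.5392 -0.0346  0.1382] fix [ 0.008  -0.0401  0.1442] yaw 0.101 zax [ 0.001 -0.003 -1.   ] F [-7.4 -1.7 23.1] gap 0.0002
[-0.8, -0.1, 4.6]
[1.8, -7.6, 4.6]
[1.8, -7.6, 0.7]
[1.6, -5.8, 0.7]
[1.5, -4.4, 0.7]
```

Call:
{"op": "arm_command", "data": {
  "plan": [
    [[0,0,2.5],[0,0,0]],
    [[0,0,5],[0,0,0]],
    [[0.9,-4,5],[0,0,0]],
    [[1.8,-7.6,5],[0,0,0]],
    [[1.8,-7.6,2.5],[0,0,0]],
    [[1.8,-7.6,1],[0,0,0]],
    [[1.8,-7.6,1],[0,0,0]]
  ]
}}

```text
time_s: 13.95
tcp_pos: [0.5546, -0.1097, 0.1426]
eef_rot: [[-0.102, 0.995, -0.005], [0.995, 0.102, 0.002], [0.002, -0.005, -1.0]]
force: [-0.9, -0.1, 0.0]
finger_gap: 0.0005
```

```bash
python3 - <<'E'
from h import *
p,s=st()
rows(p,[(.018,-.118,.151),(.018,-.1,.151),(.018,-.085,.151)])
E
```

```text
t 13.95 tcp [ 0.5546 -0.1097  0.1426] fix [ 0.0155 -0.1164  0.1486] yaw 0.102 zax [-0.005  0.002 -1.   ] F [-0.9 -0.1  0. ] gap 0.0005
[0.3, -0.1, 0.2]
[0.1, 1.7, 0.2]
[-0.1, 3.2, 0.2]
```

Call:
{"op": "arm_command", "data": {
  "plan": [
    [[0.3,0,0],[0,0,0]],
    [[0.2,1,0],[0,0,0]],
    [[0.1,1.7,0],[0,0,0]],
    [[0,2.5,0],[0,0,0]],
    [[-0.1,3.2,0],[0,0,0]],
    [[-0.1,3.2,0],[0,0,0]]
  ]
}}

```text
time_s: 14.55
tcp_pos: [0.5546, -0.0778, 0.1451]
eef_rot: [[-0.102, 0.995, -0.002], [0.995, 0.102, -0.001], [-0.001, -0.002, -1.0]]
force: [-1.6, -1.9, 0.4]
finger_gap: 0.0002
```

```bash
cat >> h.py <<'E'
def peg():
    g=grab('side'); gr=g['frame'].astype(int).sum(2)//3
    print(gr[170:188,294:312])
E
python3 - <<'E'
from h import *
p,s=st(); peg()
rows(p,[(.018,-.085,.151),(.045,-.085,.151),(.045,-.07,.151),(.02,-.07,.151)])
E
```

```text
t 14.55 tcp [ 0.5546 -0.0778  0.1451] fix [ 0.0189 -0.0848  0.1511] yaw 0.103 zax [-0.002 -0.001 -1.   ] F [-1.6 -1.9  0.4] gap 0.0002
[[ 59  81 109 115  90  66  68  65  66  64  65  64  69  88 100  88  91  74]
 [ 92  99 146 128  49  62  65  68  68  66  64  65  63  73  80  80 125 144]
 [167 164 182 160  47  55  55  62  66  67  67  66  68  94 103  96 159 188]
 [196 196 198 177  67  55  54  54  59  62  65  66  87 117 118 125 175 198]
 [192 194 195 179  96  48  53  53  54  54  56  66  97 128 127 133 153 179]
 [189 190 192 178 107  37  51  51  53  53  56  64  90 119 133 138 130 140]
 [190 189 189 175 105  36  46  45  49  48  52  57 101 150 170 167 142 139]
 [191 191 190 174 103  37  46  45  38  31  36  66 138 188 198 192 175 166]
 [190 191 191 176 104  35  48  42  36  24  55 125 179 197 198 199 199 192]
 [191 191 191 182 150 102  46  42  33  36 111 174 195 197 198 198 199 199]
 [191 190 191 190 186 156  59  39  40 103 166 186 176 174 184 198 199 199]
 [191 191 190 191 190 170  70  48 107 167 194 183 128 118 144 182 197 198]
 [190 191 191 189 188 174  59  68 146 190 195 181 102 103 119 162 192 194]
 [181 189 190 188 189 183  78  89 160 188 189 179 148 127 137 176 190 190]
 [172 181 180 189 194 191 150 144 184 192 191 175 164 148 156 178 191 191]
 [180 175 175 178 182 187 174 175 194 193 188 158 161 160 170 180 191 192]
 [179 181 182 173 170 164 165 182 189 188 184 177 181 172 183 191 191 191]
 [188 182 178 181 179 166 173 175 181 189 188 188 183 177 185 182 191 190]]
[-0.1, -0.0, -0.0]
[2.6, 0.2, -0.0]
[2.4, 1.7, -0.0]
[-0.0, 1.5, -0.0]
```

```bash
python3 - <<'E'
from h import *
g=grab('side')
for uv in ((300.5,183),(300.5,182)):
    q=plane(g,[uv],.141)[0]; print(F(q)[:2].round(4))
for t in np.radians([0,20,40,60,80,90]): print(np.degrees(t).round(),proj(g,[W(.021*np.cos(t),-.087+.021*np.sin(t),.141)+[0,0,.006]]).round(1))
E
```

```text
[ 0.0148 -0.0733]
[ 0.0168 -0.0766]
0.0 [[301.  179.1]]
20.0 [[300.2 180.9]]
40.0 [[300.2 182.8]]
60.0 [[300.9 184.6]]
80.0 [[302.4 186.1]]
90.0 [[303.3 186.7]]
```

Call:
{"op": "arm_command", "data": {
  "plan": [
    [[-0.2,0.3,0],[0,0,0]],
    [[-0.3,0.6,0],[0,0,0]],
    [[-0.3,0.6,0],[0,0,0]],
    [[-0.2,-0.5,0],[0,0,0]],
    [[1,-0.5,0],[0,0,0]],
    [[2.7,-0.3,0],[0,0,0]],
    [[2.6,1.7,0],[0,0,0]],
    [[2.6,1.7,0],[0,0,0]]
  ]
}}

```text
time_s: 15.45
tcp_pos: [0.583, -0.0577, 0.1453]
eef_rot: [[-0.105, 0.994, 0.002], [0.994, 0.105, 0.004], [0.003, 0.002, -1.0]]
force: [0.2, 0.1, -0.4]
finger_gap: 0.0001
```

```bash
python3 - <<'E'
from h import *
p,s=st(); peg()
rows(p,[(.045,-.068,.151),(.02,-.068,.151),(.012,-.068,.151)])
E
```

```text
t 15.45 tcp [ 0.583  -0.0577  0.1453] fix [ 0.0492 -0.0677  0.1513] yaw 0.105 zax [ 0.002  0.004 -1.   ] F [ 0.2  0.1 -0.4] gap 0.0001
[[ 64  69  86 100 101  99  87  65  58  62  64  65  64  64  66  64  66  63]
 [ 64  69  82  84 101 150 149 117  94  72  60  63  64  65  64  64  64  64]
 [ 64  89 113  98 130 185 187 175 166 153 118  72  61  65  64  64  63  65]
 [ 66 100 128 107 137 179 189 197 197 193 178 142  59  63  64  64  63  63]
 [ 74 102 118 128 132 135 157 179 188 197 197 176  62  64  64  63  83 104]
 [ 77 113 135 143 134 129 131 135 156 178 189 176  63  65  65  62  91 118]
 [ 68 129 173 172 157 144 135 128 131 137 158 155  57  62  62  65  73  82]
 [101 167 189 188 185 173 158 144 134 128 131 117  75  59  58  61  63  65]
 [151 190 190 190 189 189 185 173 157 144 135 126 118  92  61  52  58  61]
 [180 190 190 190 189 190 189 189 185 173 157 144 134 120  87  43  46  52]
 [190 190 189 190 189 190 184 166 172 189 186 167 132 112  91  29  34  40]
 [190 190 190 190 190 189 171  93 121 176 189 175 124  96  73  30  30  30]
 [189 190 191 190 190 186 156  40  92 160 189 172 111  96  67  31  28  40]
 [180 189 189 190 190 182 141  34 103 169 188 180 154 124  60  38  27  80]
 [172 180 179 188 191 185 142  34 103 168 189 188 178 142  97  69  55 127]
 [178 174 173 179 178 179 156  88 130 177 178 173 176 152 151 144 133 172]
 [178 180 180 173 165 161 172 160 162 177 174 165 180 171 182 184 178 190]
 [188 181 178 180 177 165 171 169 171 174 187 187 182 177 185 181 190 190]]
[-0.4, -0.1, -0.0]
[-2.9, -0.3, -0.0]
[-3.7, -0.4, -0.0]
```

Call:
{"op": "arm_command", "data": {
  "plan": [
    [[-0.9,-0.1,0],[0,0,0]],
    [[-1.8,-0.2,0],[0,0,0]],
    [[-2.6,-0.3,0],[0,0,0]],
    [[-3.2,-0.3,0],[0,0,0]],
    [[-3.2,-0.3,0],[0,0,0]]
  ]
}}

```text
time_s: 16.0
tcp_pos: [0.5486, -0.0651, 0.1452]
eef_rot: [[-0.1, 0.995, -0.0], [0.995, 0.1, -0.001], [-0.001, -0.001, -1.0]]
force: [0.4, -1.4, 0.3]
finger_gap: 0.0004
```

Call:
{"op": "arm_command", "data": {
  "plan": [
    [[-0.2,0,0],[0,0,0]],
    [[-0.4,0,0],[0,0,0]],
    [[-0.4,0,0],[0,0,0]]
  ]
}}

```text
time_s: 16.3
tcp_pos: [0.5476, -0.065, 0.1455]
eef_rot: [[-0.101, 0.995, 0.005], [0.995, 0.101, 0.0], [-0.0, 0.005, -1.0]]
force: [4.7, -0.1, -2.6]
finger_gap: 0.0005
```

```bash
python3 - <<'E'
from h import *
p,s=st(); peg()
E
```

```text
t 16.3 tcp [ 0.5476 -0.065   0.1455] fix [ 0.0132 -0.0713  0.1515] yaw 0.101 zax [ 0.005  0.    -1.   ] F [ 4.7 -0.1 -2.6] gap 0.0005
[[ 63  69  80  80  73  97 104 100  89  63  51  45  38  33  31  32  36  34]
 [ 65  76  98  91  36  48  85 106 107 100  88  63  52  45  39  35  31  33]
 [ 70  92 117 110  74  56  64  69  89 105 107 101  89  64  52  51  48  38]
 [ 78 108 117 119  91  67  64  65  65  69  87 106 107 100  88  69  59  54]
 [ 73 113 125  86  76  66  66  64  65  65  66  69  88 106 104  98  90  65]
 [ 84 134 156  60  60  63  63  66  65  65  64  66  64  65  80 113 134 116]
 [157 172 172  93  55  56  61  63  65  67  66  64  84  97  77 135 178 174]
 [191 191 175 108  54  54  54  55  60  64  64  71 109 131 109 155 190 197]
 [191 191 183 142  44  49  54  56  54  56  59  90 128 137 132 136 159 181]
 [191 191 191 169  33  43  50  53  54  55  55  98 139 137 137 129 132 137]
 [191 190 191 168  33  44  46  46  43  48  51  84 125 142 145 148 137 129]
 [191 191 191 168  34  42  46  42  32  30  64  94 100 125 145 163 162 147]
 [191 191 191 169  34  43  45  39  27  21  80 121 112 104 119 164 189 177]
 [181 190 191 179 135  96  60  41  32  34  72 132 158 140 144 164 191 190]
 [173 181 181 189 184 164 137  79  31  36  56 138 187 173 155 168 191 191]
 [179 176 175 179 181 190 181 155 126  53  51 137 187 176 159 181 191 192]
 [179 180 182 174 174 180 181 188 167  57  50 135 180 170 183 190 191 191]
 [189 182 179 181 181 173 173 174 159  82  92 148 174 178 186 182 190 191]]
```

The push met the stop (4.7 N), and the peg base at px (303.4,187) matches the 90° prediction. Next I retreat along +x, rise and go over to the hinge rail.

Call:
{"op": "arm_command", "data": {
  "plan": [
    [[1.5,0.2,0],[0,0,0]],
    [[3.5,0.4,0],[0,0,0]],
    [[3.5,0.4,4],[0,0,0]],
    [[3,3,8],[0,0,0]],
    [[1,7.5,8],[0,0,0]],
    [[-1,12,8],[0,0,0]],
    [[-2.9,16.3,7],[0,0,0]],
    [[-2.9,16.3,7],[0,0,0]]
  ]
}}

```text
time_s: 17.15
tcp_pos: [0.5123, 0.1055, 0.2149]
eef_rot: [[-0.113, 0.994, -0.003], [0.994, 0.113, 0.002], [0.002, -0.002, -1.0]]
force: [0.8, 0.2, 0.7]
finger_gap: 0.0004
```

```bash
python3 - <<'E'
from h import *
p,s=st()
f=grab('top'); save(f,'t3.png',(285,170,335,235),9)
L=[(0,.088,.16)]
for d in range(0,53,4):
    t=np.radians(d); L.append((0,.088*np.cos(t)+.0155*np.sin(t),.125-.088*np.sin(t)+.006*np.cos(t)))
rows(p,L)
E
```

```text
t 17.15 tcp [0.5123 0.1055 0.2149] fix [-0.004   0.102   0.2209] yaw 0.113 zax [-0.003  0.002 -1.   ] F [0.8 0.2 0.7] gap 0.0004
[0.5, -1.4, -6.1]
[0.5, -1.4, -9.0]
[0.5, -1.3, -9.6]
[0.5, -1.2, -10.2]
[0.5, -1.2, -10.8]
[0.5, -1.3, -11.4]
[0.5, -1.4, -12.0]
[0.6, -1.5, -12.6]
[0.6, -1.7, -13.2]
[0.6, -1.9, -13.7]
[0.6, -2.1, -14.3]
[0.7, -2.4, -14.8]
[0.7, -2.7, -15.3]
[0.7, -3.1, -15.7]
[0.8, -3.5, -16.2]
```

View pics/t3.png

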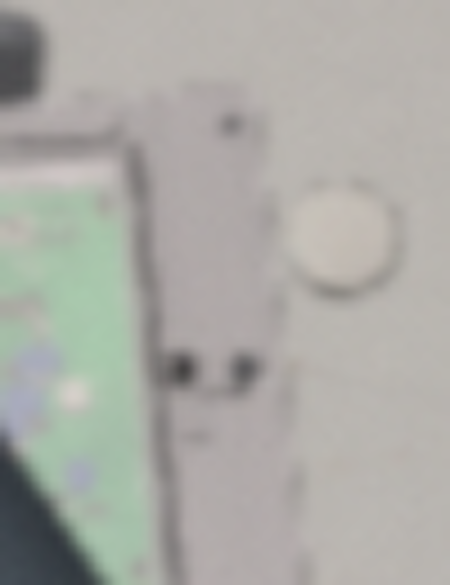

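t3 shows the catch across the keeper: peg at (180,370) and pin at (245,370), level with each other. That was the 12th view, so from here I check by numbers. Next I lower onto the hinge rail.

Call:
{"op": "arm_command", "data": {
  "plan": [
    [[0,0,-2],[0,0,0]],
    [[0,-0.6,-6],[0,0,0]],
    [[0,-0.6,-6],[0,0,0]],
    [[0,-0.6,-6],[0,0,0]]
  ]
}}

```text
time_s: 17.6
tcp_pos: [0.5168, 0.0916, 0.155]
eef_rot: [[-0.099, 0.995, -0.002], [0.995, 0.099, 0.0], [0.0, -0.002, -1.0]]
force: [-0.4, -0.8, 0.2]
finger_gap: 0.0003
```

```bash
python3 - <<'E'
from h import *
p,s=st()
L=[]
for d in range(0,53,4):
    t=np.radians(d); L.append((0,.088*np.cos(t)+.0155*np.sin(t),.125-.088*np.sin(t)+.006*np.cos(t)))
rows(p,L)
E
```

```text
t 17.6 tcp [0.5168 0.0916 0.155 ] fix [-0.001   0.0877  0.161 ] yaw 0.099 zax [-0.002  0.    -1.   ] F [-0.4 -0.8  0.2] gap 0.0003
[0.1, 0.0, -3.0]
[0.1, 0.1, -3.6]
[0.1, 0.2, -4.2]
[0.1, 0.2, -4.8]
[0.1, 0.1, -5.4]
[0.1, 0.0, -6.0]
[0.1, -0.1, -6.6]
[0.1, -0.3, -7.2]
[0.2, -0.5, -7.8]
[0.2, -0.7, -8.3]
[0.2, -1.0, -8.8]
[0.2, -1.3, -9.3]
[0.3, -1.7, -9.7]
[0.3, -2.1, -10.2]
```

Call:
{"op": "arm_command", "data": {
  "plan": [
    [[0.1,0,-1.5],[0,0,0]],
    [[0.1,0,-2.5],[0,0,0]],
    [[0.1,0,-3],[0,0,0]],
    [[0.1,0.1,-3.6],[0,0,0]],
    [[0.1,0.2,-4.2],[0,0,0]],
    [[0.1,0.2,-4.8],[0,0,0]],
    [[0.1,0.1,-5.4],[0,0,0]],
    [[0.1,0,-6],[0,0,0]]
  ]
}}

```text
time_s: 18.4
tcp_pos: [0.5183, 0.0927, 0.0949]
eef_rot: [[-0.101, 0.995, 0.002], [0.995, 0.101, 0.001], [0.0, 0.002, -1.0]]
force: [1.1, -1.1, 4.8]
finger_gap: 0.0005
```

```bash
cat >> h.py <<'E'
def cradle(n='top'):
    f=grab(n); P=cloud(f)[(f['depth']>0)]; q=np.array([(P-[C[0],C[1],0])@[np.cos(YAW),np.sin(YAW),0],(P-[C[0],C[1],0])@[-np.sin(YAW),np.cos(YAW),0],P[:,2]]).T
    # clean strip near frame ends (beyond cover rim): |x| .085-.1
    m=(abs(q[:,0])>.087)&(abs(q[:,0])<.098)&(np.hypot(q[:,1],q[:,2]-.125)<.103)&(q[:,2]>.02)
    a=q[m]; d=a[:,1:]-[0,.125]; w=d-0
    u,sv,vt=np.linalg.svd(w-w.mean(0),full_matrices=False); print('frame line angle deg (z up toward -y positive)',np.degrees(np.arctan2(-vt[0,1]*np.sign(vt[0,0]),abs(vt[0,0]))).round(1),len(a),sv.round(2))
E
python3 - <<'E'
from h import *
p,s=st(); cradle(); cradle('side')
L=[]
for d in range(24,57,4):
    t=np.radians(d); L.append((0,.088*np.cos(t)+.0155*np.sin(t),.125-.088*np.sin(t)+.006*np.cos(t)))
rows(p,L)
E
```

```text
t 18.4 tcp [0.5183 0.0927 0.0949] fix [0.0006 0.0886 0.1009] yaw 0.101 zax [ 0.002  0.001 -1.   ] F [ 1.1 -1.1  4.8] gap 0.0005
frame line angle deg (z up toward -y positive) 20.8 210 [0.88 0.16]
frame line angle deg (z up toward -y positive) 21.8 279 [0.95 0.26]
[-0.0, -0.2, -0.6]
[-0.0, -0.4, -1.2]
[0.0, -0.6, -1.7]
[0.0, -0.8, -2.3]
[0.1, -1.1, -2.8]
[0.1, -1.5, -3.3]
[0.1, -1.8, -3.7]
[0.2, -2.2, -4.2]
[0.2, -2.6, -4.6]
```

The frame turns as planned: 21° measured, 20° commanded. Continuing to about 48°.

Call:
{"op": "arm_command", "data": {
  "plan": [
    [[0,-0.2,-0.6],[0,0,0]],
    [[0,-0.4,-1.2],[0,0,0]],
    [[0,-0.6,-1.7],[0,0,0]],
    [[0,-0.8,-2.3],[0,0,0]],
    [[0.1,-1.1,-2.8],[0,0,0]],
    [[0.1,-1.5,-3.3],[0,0,0]],
    [[0.1,-1.8,-3.7],[0,0,0]],
    [[0.1,-1.8,-3.7],[0,0,0]]
  ]
}}

```text
time_s: 19.3
tcp_pos: [0.5183, 0.0739, 0.0572]
eef_rot: [[-0.1, 0.995, -0.001], [0.995, 0.1, 0.0], [0.0, -0.001, -1.0]]
force: [0.1, 1.2, 0.1]
finger_gap: 0.0002
```

```bash
python3 - <<'E'
from h import *
p,s=st(); cradle(); cradle('side')
rows(p,[(0,.1,.125),(0,.14,.22),(0,.14,.29),(0,-.15,.29),(0,-.15,.17)])
E
```

```text
t 19.3 tcp [0.5183 0.0739 0.0572] fix [-0.0014  0.0699  0.0632] yaw 0.1 zax [-0.001  0.    -1.   ] F [0.1 1.2 0.1] gap 0.0002
frame line angle deg (z up toward -y positive) 43.2 223 [0.77 0.52]
frame line angle deg (z up toward -y positive) 49.5 316 [0.92 0.6 ]
[-0.2, 3.0, 6.2]
[-0.6, 7.0, 15.7]
[-0.6, 7.0, 22.7]
[2.4, -21.9, 22.7]
[2.4, -21.9, 10.7]
```

Call:
{"op": "arm_command", "data": {
  "plan": [
    [[-0.2,3,5],[0,0,0]],
    [[-0.5,5,10],[0,0,0]],
    [[-0.6,6.5,15],[0,0,0]],
    [[-0.6,6,20],[0,0,0]],
    [[-0.2,2,22.7],[0,0,0]],
    [[0.3,-3,22.7],[0,0,0]],
    [[0.8,-8,22.7],[0,0,0]],
    [[1.4,-13,22.7],[0,0,0]],
    [[2,-18,22.7],[0,0,0]],
    [[2.4,-22,22.7],[0,0,0]]
  ]
}}

```text
time_s: 20.4
tcp_pos: [0.5418, -0.1482, 0.2848]
eef_rot: [[-0.1, 0.995, -0.001], [0.995, 0.1, -0.001], [-0.001, -0.001, -1.0]]
force: [0.3, -0.8, -0.3]
finger_gap: 0.0002
```

Call:
{"op": "arm_command", "data": {
  "plan": [
    [[0,0,-4],[0,0,0]],
    [[0,0,-8],[0,0,0]],
    [[0,0,-11],[0,0,0]],
    [[0,0,-11],[0,0,0]],
    [[0,0,-11],[0,0,0]]
  ]
}}

```text
time_s: 20.9
tcp_pos: [0.5426, -0.1454, 0.1753]
eef_rot: [[-0.101, 0.995, -0.001], [0.995, 0.101, 0.0], [0.0, -0.001, -1.0]]
force: [1.0, -0.9, -0.4]
finger_gap: 0.0003
```

```bash
python3 - <<'E'
from h import *
p,s=st(); cradle(); cradle('side')
L=[(0,-.12,.175),(0,-.095,.182)]
for d in range(48,112,4):
    t=np.radians(d); L.append((0,-.088*np.cos(t)-.0155*np.sin(t),.125+.088*np.sin(t)-.006*np.cos(t)))
rows(p,L)
E
```

```text
t 20.9 tcp [ 0.5426 -0.1454  0.1753] fix [-0.0002 -0.1507  0.1813] yaw 0.101 zax [-0.001  0.    -1.   ] F [ 1.  -0.9 -0.4] gap 0.0003
frame line angle deg (z up toward -y positive) 50.2 314 [1.06 0.05]
frame line angle deg (z up toward -y positive) 50.7 387 [1.15 0.05]
[-0.3, 3.1, -0.6]
[-0.6, 5.5, 0.1]
[-0.8, 8.0, 0.5]
[-0.9, 8.4, 0.9]
[-0.9, 8.8, 1.3]
[-1.0, 9.3, 1.7]
[-1.0, 9.8, 2.0]
[-1.1, 10.3, 2.3]
[-1.1, 10.8, 2.5]
[-1.2, 11.4, 2.8]
[-1.2, 12.0, 2.9]
[-1.3, 12.5, 3.1]
[-1.4, 13.1, 3.1]
[-1.4, 13.8, 3.2]
[-1.5, 14.4, 3.2]
[-1.6, 15.0, 3.1]
[-1.6, 15.6, 3.0]
[-1.7, 16.2, 2.9]
```

Call:
{"op": "arm_command", "data": {
  "plan": [
    [[-0.3,3,-0.3],[0,0,0]],
    [[-0.5,5,0],[0,0,0]],
    [[-0.6,6.2,0.2],[0,0,0]],
    [[-0.7,7.2,0.4],[0,0,0]],
    [[-0.8,8,0.5],[0,0,0]],
    [[-0.9,8.8,1.3],[0,0,0]],
    [[-1,9.3,1.7],[0,0,0]],
    [[-1,9.8,2],[0,0,0]],
    [[-1.1,10.3,2.3],[0,0,0]],
    [[-1.1,10.8,2.5],[0,0,0]]
  ]
}}

```text
time_s: 22.0
tcp_pos: [0.5315, -0.0376, 0.2002]
eef_rot: [[-0.1, 0.995, -0.0], [0.995, 0.1, -0.0], [-0.0, -0.0, -1.0]]
force: [0.4, -2.7, 1.3]
finger_gap: 0.0006
```

```bash
python3 - <<'E'
from h import *
p,s=st(); cradle(); cradle('side')
L=[]
for d in range(76,132,4):
    t=np.radians(d); L.append((0,-.088*np.cos(t)-.0155*np.sin(t),.125+.088*np.sin(t)-.006*np.cos(t)))
rows(p,L)
E
```

```text
t 22.0 tcp [ 0.5315 -0.0376  0.2002] fix [ 0.     -0.0424  0.2062] yaw 0.101 zax [-0. -0. -1.] F [ 0.4 -2.7  1.3] gap 0.0006
frame line angle deg (z up toward -y positive) 73.7 95 [0.61 0.02]
frame line angle deg (z up toward -y positive) 74.7 288 [1.01 0.04]
[-0.1, 0.6, 0.3]
[-0.1, 1.2, 0.4]
[-0.2, 1.8, 0.6]
[-0.3, 2.4, 0.7]
[-0.3, 3.0, 0.7]
[-0.4, 3.6, 0.7]
[-0.4, 4.2, 0.7]
[-0.5, 4.8, 0.6]
[-0.6, 5.5, 0.4]
[-0.6, 6.1, 0.3]
[-0.7, 6.7, 0.1]
[-0.8, 7.3, -0.2]
[-0.8, 7.8, -0.5]
[-0.9, 8.4, -0.8]
```

Call:
{"op": "arm_command", "data": {
  "plan": [
    [[-0.1,0.6,0.2],[0,0,0]],
    [[-0.1,1.2,0.4],[0,0,0]],
    [[-0.2,1.8,0.5],[0,0,0]],
    [[-0.3,2.4,0.6],[0,0,0]],
    [[-0.3,3,0.7],[0,0,0]],
    [[-0.4,3.6,0.7],[0,0,0]],
    [[-0.4,4.2,0.7],[0,0,0]],
    [[-0.5,4.8,0.6],[0,0,0]],
    [[-0.6,5.5,0.4],[0,0,0]],
    [[-0.6,6.1,0.3],[0,0,0]]
  ]
}}

```text
time_s: 23.1
tcp_pos: [0.5254, 0.0241, 0.2029]
eef_rot: [[-0.101, 0.995, -0.0], [0.995, 0.101, -0.0], [-0.0, -0.0, -1.0]]
force: [-0.2, -3.3, 0.2]
finger_gap: 0.0002
```

```bash
python3 - <<'E'
from h import *
p,s=st(); cradle(); cradle('side')
L=[]
for d in range(116,160,4):
    t=np.radians(d); L.append((0,-.088*np.cos(t)-.0155*np.sin(t),.125+.088*np.sin(t)-.006*np.cos(t)))
rows(p,L)
E
```

```text
t 23.1 tcp [0.5254 0.0241 0.2029] fix [0.0004 0.0197 0.2089] yaw 0.101 zax [-0. -0. -1.] F [-0.2 -3.3  0.2] gap 0.0002
frame line angle deg (z up toward -y positive) -62.4 48 [0.16 0.02]
frame line angle deg (z up toward -y positive) -72.5 44 [0.39 0.04]
[-0.1, 0.5, -0.2]
[-0.2, 1.1, -0.5]
[-0.2, 1.7, -0.8]
[-0.3, 2.2, -1.1]
[-0.3, 2.7, -1.4]
[-0.4, 3.3, -1.8]
[-0.4, 3.7, -2.3]
[-0.5, 4.2, -2.7]
[-0.5, 4.6, -3.2]
[-0.6, 5.0, -3.7]
[-0.6, 5.4, -4.3]
```

Call:
{"op": "arm_command", "data": {
  "plan": [
    [[-0.1,0.5,-0.2],[0,0,0]],
    [[-0.2,1.1,-0.5],[0,0,0]],
    [[-0.2,1.7,-0.8],[0,0,0]],
    [[-0.3,2.2,-1.1],[0,0,0]],
    [[-0.3,2.7,-1.4],[0,0,0]],
    [[-0.4,3.3,-1.8],[0,0,0]],
    [[-0.4,3.7,-2.3],[0,0,0]],
    [[-0.5,4.2,-2.7],[0,0,0]],
    [[-0.5,4.6,-3.2],[0,0,0]],
    [[-0.6,5,-3.7],[0,0,0]]
  ]
}}

```text
time_s: 24.2
tcp_pos: [0.5196, 0.0738, 0.1655]
eef_rot: [[-0.101, 0.995, -0.0], [0.995, 0.101, 0.0], [0.0, -0.0, -1.0]]
force: [1.0, -3.4, 2.6]
finger_gap: 0.0004
```

```bash
python3 - <<'E'
from h import *
p,s=st(); cradle(); cradle('side')
L=[]
for d in [156,160,164,168,172,176,180]:
    t=np.radians(d); L.append((0,-.088*np.cos(t)-.0155*np.sin(t),.125+.088*np.sin(t)-.006*np.cos(t)))
rows(p,L)
E
```

```text
t 24.2 tcp [0.5196 0.0738 0.1655] fix [-1.000e-04  6.970e-02  1.715e-01] yaw 0.101 zax [-0.  0. -1.] F [ 1.  -3.4  2.6] gap 0.0004
frame line angle deg (z up toward -y positive) -27.0 167 [0.82 0.04]
frame line angle deg (z up toward -y positive) -25.4 190 [0.81 0.03]
[-0.0, 0.4, -0.5]
[-0.1, 0.8, -1.1]
[-0.1, 1.1, -1.7]
[-0.1, 1.3, -2.2]
[-0.1, 1.5, -2.8]
[-0.2, 1.7, -3.4]
[-0.2, 1.8, -4.1]
```

Call:
{"op": "arm_command", "data": {
  "plan": [
    [[0,0.4,-0.5],[0,0,0]],
    [[-0.1,0.8,-1.1],[0,0,0]],
    [[-0.1,1.1,-1.7],[0,0,0]],
    [[-0.1,1.3,-2.2],[0,0,0]],
    [[-0.1,1.5,-2.8],[0,0,0]],
    [[-0.2,1.7,-3.4],[0,0,0]],
    [[-0.2,1.8,-3.8],[0,0,0]],
    [[-0.2,1.8,-4.1],[0,0,0]],
    [[-0.2,1.8,-4.1],[0,0,0]]
  ]
}}

```text
time_s: 25.2
tcp_pos: [0.5176, 0.0922, 0.1251]
eef_rot: [[-0.101, 0.995, 0.0], [0.995, 0.101, 0.001], [0.001, 0.0, -1.0]]
force: [1.0, -1.2, 3.0]
finger_gap: 0.0005
```

Call:
{"op": "arm_command", "data": {
  "plan": [
    [[0,0,-0.2],[0,0,0]],
    [[0,0,-0.2],[0,0,0]],
    [[0,0,-0.2],[0,0,0]]
  ]
}}

```text
time_s: 25.5
tcp_pos: [0.5177, 0.0923, 0.125]
eef_rot: [[-0.101, 0.995, 0.001], [0.995, 0.101, -0.001], [-0.001, 0.001, -1.0]]
force: [-4.8, -2.0, 16.5]
finger_gap: 0.0004
```

```bash
python3 - <<'E'
from h import *
p,s=st(); cradle(); cradle('side')
E
```

```text
t 25.5 tcp [0.5177 0.0923 0.125 ] fix [-1.00e-04  8.83e-02  1.31e-01] yaw 0.101 zax [ 0.001 -0.001 -1.   ] F [-4.8 -2.  16.5] gap 0.0004
frame line angle deg (z up toward -y positive) -0.0 225 [0.92 0.05]
frame line angle deg (z up toward -y positive) 0.4 261 [0.95 0.04]
```

At the stop: 16.5 N at the rail and the frame level to within 0.4°. Now I lift clear and check again.

Call:
{"op": "arm_command", "data": {
  "plan": [
    [[0,0,3],[0,0,0]],
    [[0,0,7],[0,0,0]],
    [[0,2,11],[0,0,0]],
    [[-0.5,6,15],[0,0,0]],
    [[-1,10,18],[0,0,0]],
    [[-1,14,18],[0,0,0]],
    [[-1,14,18],[0,0,0]],
    [[-1,14,18],[0,0,0]]
  ]
}}

```text
time_s: 26.4
tcp_pos: [0.5067, 0.233, 0.3025]
eef_rot: [[-0.104, 0.995, -0.001], [0.995, 0.104, 0.0], [0.001, -0.001, -1.0]]
force: [-0.1, -0.2, -0.3]
finger_gap: 0.0001
```

```bash
python3 - <<'E'
from h import *
p,s=st(); cradle(); cradle('side')
# board underside in recess, rails, and look below the frame for an open cover / catch
for n in('top','side'):
    f=grab(n); X=cloud(f); c,s_=np.cos(YAW),np.sin(YAW); d=X-[C[0],C[1],0]
    fx=c*d[...,0]+s_*d[...,1]; fy=-s_*d[...,0]+c*d[...,1]; z=X[...,2]
    hsv=cv2.cvtColor(f['frame'],cv2.COLOR_RGB2HSV); green=cv2.inRange(hsv,(40,80,30),(85,255,255))>0
    m=green&(abs(fx)<.1)&(abs(fy)<.1)&(z>.09)&(z<.17)
    print(n,'green n',m.sum(),'centre fix',fx[m].mean().round(4),fy[m].mean().round(4),'z med',np.median(z[m]).round(4),'ext',fx[m].min().round(3),fx[m].max().round(3),fy[m].min().round(3),fy[m].max().round(3))
    k=(abs(fx)<.08)&(abs(fy)>.055)&(abs(fy)<.095)&(z>.1)&(z<.2); print(' rails z',[np.median(z[k&(fy*g>0)]).round(4) for g in(-1,1)])
    o=(abs(fx)<.08)&(abs(fy)>.105)&(abs(fy)<.2)&(z>.03)&(z<.2); print(' things beside frame z>.03:',o.sum())
E
```

```text
t 26.4 tcp [0.5067 0.233  0.3025] fix [0.0037 0.2294 0.3085] yaw 0.105 zax [-0.001  0.    -1.   ] F [-0.1 -0.2 -0.3] gap 0.0001
frame line angle deg (z up toward -y positive) 0.0 431 [1.11 0.06]
frame line angle deg (z up toward -y positive) 0.1 309 [0.98 0.04]
top green n 1311 centre fix 0.0002 0.0022 z med 0.1266 ext -0.066 0.068 -0.044 0.049
 rails z [np.float64(0.1323), np.float64(0.1324)]
 things beside frame z>.03: 0
side green n 1041 centre fix -0.0002 -0.0024 z med 0.1249 ext -0.066 0.067 -0.052 0.045
 rails z [np.float64(0.1307), np.float64(0.1306)]
 things beside frame z>.03: 0
```

```bash
python3 -c "
from bench import r,order
print(order.hand_in()); print(r.state()['time_s'])"
```

```text
the job is handed in; nothing more can be done
None
the job is handed in; nothing more can be done
```

I shut the cover, turned the catch to its stop across the keeper, and then pushed the frame over to its far stop. I pushed the hinge rail down first, then the catch rail over. The job was handed in at about 26 s, and the hand-in gave no verdict.

**Last checks:**
- **Frame:** it is level within 0.1° in both views. It met its stop at 16.5 N, with about 3 N of brake resistance on the way.
- **Board:** its underside is up, with its centre within about 2.5 mm of the frame's middle in both views.
- **Cover and catch:** nothing hangs out beside the frame. I saw the catch locked only before the turn, not after it; the cover now faces down, so its locked state afterwards is inferred.
- **Arm:** it was clear of everything at hand-in.

**What disagreed:** The reported TCP height read about 25 mm low against the scene, while x and y agreed. Because of this, the first attempts to turn the catch passed above the peg without moving it. I found the offset by pressing the fingertip on the shut cover, which peaked at 23 N on the tool. During that probe the reported point dipped to the cover's own height. From the depth pictures and the contact I judged that the fingers only touched its top face. If the reported TCP was in fact right, that probe could have counted as gripping the cover.

I did not measure the other items on the bench again at the end, but no contact with any of them was planned or felt.

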